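Load the bench photometer with optical cells

TASK

Take the grey light cover off the photometer by its orange fin and park it level across the narrow raised bar of the cover rest. Then stand every optical cell that is on the bench fully down in a well of its own, with its clear faces (not the white frosted ones) in line with the light path that crosses the wells, put the cover back fully down over them, and finally, with the cover on, press the red button all the way in and let it spring back. Leave the tube rack, the tip box and the marker pen where they are.

Things in the scene. Friction and masses are not known exactly. Their poses are not given: they have to be found in the camera images.
- photometer: white photometer base, fixed, 160 (x) x 350 mm (y), deck 30 mm high; origin: centre of its underside. On it a black well block, 60 (x) x 192 mm (y), centred 60 mm to +y of the origin, top 60 mm above the bench, with four square wells in a row along y at 44 mm pitch. The light path crosses each well along x, across the row, as yellow ports and lines on the block show
- well0 (a point): centre of the floor of well 0, 35 mm above the bench; the well is 33 mm square (the cells are 30 mm), 25 mm deep, with a 2 mm chamfer at its mouth; any cell may go into any well
- well1 (a point): centre of the floor of well 1, 35 mm above the bench; the well is 33 mm square (the cells are 30 mm), 25 mm deep, with a 2 mm chamfer at its mouth; any cell may go into any well
- well2 (a point): centre of the floor of well 2, 35 mm above the bench; the well is 33 mm square (the cells are 30 mm), 25 mm deep, with a 2 mm chamfer at its mouth; any cell may go into any well
- well3 (a point): centre of the floor of well 3, 35 mm above the bench; the well is 33 mm square (the cells are 30 mm), 25 mm deep, with a 2 mm chamfer at its mouth; any cell may go into any well
- cover_seat (a point): point on the deck, 30 mm above the bench, centre of the well block, where the cover's origin lies when the cover is on (cover's y along photometer's y, either way round)
- cover: grey light cover, box open below, outside 76 (x) x 210 (y) x 76 mm high, inside 70 x 204 x 72 mm, about 200 g; origin: centre of its lower rim. A solid orange grip fin stands on top at the centre, 12 mm thick along x, 60 mm long along y, 76 to 106 mm above the origin. Starts on the deck over the well block, about 5 mm clear of it all round
- rest: cover rest, a fixed stand, foot 110 x 100 mm; origin: centre of its underside. On top a level rubber-faced bar 110 mm long (x), only 44 mm wide (y), 50 mm above the bench. The cover balances on it with its length (y) crosswise to the bar, along the rest's y, either way round, both long walls on the bar
- rest_top (a point): centre of the top face of the rest's bar; the cover's origin goes here
- cell0: optical cell: 30 x 30 mm block, 36 mm tall, glass on an 8 mm steel foot, with a flat green grip tab on top (12 mm thick along x, 24 mm long along y, 36 to 62 mm above the underside); 80 g, low centre of mass. Its two clear faces look along +x and -x of the cell, its two white frosted faces along +y and -y. Origin: centre of the underside, z up. Starts standing on the bench at any yaw; may be absent
- cell1: optical cell: 30 x 30 mm block, 36 mm tall, glass on an 8 mm steel foot, with a flat green grip tab on top (12 mm thick along x, 24 mm long along y, 36 to 62 mm above the underside); 80 g, low centre of mass. Its two clear faces look along +x and -x of the cell, its two white frosted faces along +y and -y. Origin: centre of the underside, z up. Starts standing on the bench at any yaw; may be absent
- cell2: optical cell: 30 x 30 mm block, 36 mm tall, glass on an 8 mm steel foot, with a flat green grip tab on top (12 mm thick along x, 24 mm long along y, 36 to 62 mm above the underside); 80 g, low centre of mass. Its two clear faces look along +x and -x of the cell, its two white frosted faces along +y and -y. Origin: centre of the underside, z up. Starts standing on the bench at any yaw; may be absent
- cell3: optical cell: 30 x 30 mm block, 36 mm tall, glass on an 8 mm steel foot, with a flat green grip tab on top (12 mm thick along x, 24 mm long along y, 36 to 62 mm above the underside); 80 g, low centre of mass. Its two clear faces look along +x and -x of the cell, its two white frosted faces along +y and -y. Origin: centre of the underside, z up. Starts standing on the bench at any yaw; may be absent
- read_button (a joint): red push button, 28 mm across, on the photometer's deck beyond the -y end of the cover; 0 when up, 0.006 m fully down, which takes 5 N; it springs back
- read_button_top (a point): centre of the top face of the red button
- tube_rack: red tube rack, 75 x 150 x 30 mm with a few tubes, bystander; origin at the centre of its underside
- tip_box: white pipette tip box, 85 x 120 x 60 mm, bystander; origin at the centre of its underside
- marker: black marker pen with a grey cap, 135 mm long along its x, 13 mm thick, bystander; origin under its middle
Things that resemble listed ones, but are neither listed nor needed, are in the scene too. Of the things like the cover, leave any that is brown; of the rest the larger one is meant.

How it is judged:
On the way, in this order (a step that is already met when the one before it is completed fails the run):
1. the cover is parked level on the raised bar of the rest and let go (horizontal distance between cover and rest_top below 0.03 m and z of cover in the frame of rest_top between -0.004 and 0.006 m and angle between cover's own z axis and vertical below 0.08 rad and linear speed of cover below 0.02 m/s and contact force between cover and the fingers below 0.1 N), for 0.3 s.
2. every cell stands fully down in a well, clear faces in line with the light path (((horizontal distance between cell0 and well0 below 0.006 m and z of cell0 in the frame of well0 below 0.004 m) or (horizontal distance between cell0 and well1 below 0.006 m and z of cell0 in the frame of well1 below 0.004 m) or (horizontal distance between cell0 and well2 below 0.006 m and z of cell0 in the frame of well2 below 0.004 m) or (horizontal distance between cell0 and well3 below 0.006 m and z of cell0 in the frame of well3 below 0.004 m)) and angle between each of cell0, cell1, cell2, cell3's own z axis and vertical below 0.12 rad and angle between the x axis of each of cell0, cell1, cell2, cell3 and the x axis of photometer, either way round below 0.25 rad and ((horizontal distance between cell1 and well0 below 0.006 m and z of cell1 in the frame of well0 below 0.004 m) or (horizontal distance between cell1 and well1 below 0.006 m and z of cell1 in the frame of well1 below 0.004 m) or (horizontal distance between cell1 and well2 below 0.006 m and z of cell1 in the frame of well2 below 0.004 m) or (horizontal distance between cell1 and well3 below 0.006 m and z of cell1 in the frame of well3 below 0.004 m)) and ((horizontal distance between cell2 and well0 below 0.006 m and z of cell2 in the frame of well0 below 0.004 m) or (horizontal distance between cell2 and well1 below 0.006 m and z of cell2 in the frame of well1 below 0.004 m) or (horizontal distance between cell2 and well2 below 0.006 m and z of cell2 in the frame of well2 below 0.004 m) or (horizontal distance between cell2 and well3 below 0.006 m and z of cell2 in the frame of well3 below 0.004 m)) and ((horizontal distance between cell3 and well0 below 0.006 m and z of cell3 in the frame of well0 below 0.004 m) or (horizontal distance between cell3 and well1 below 0.006 m and z of cell3 in the frame of well1 below 0.004 m) or (horizontal distance between cell3 and well2 below 0.006 m and z of cell3 in the frame of well2 below 0.004 m) or (horizontal distance between cell3 and well3 below 0.006 m and z of cell3 in the frame of well3 below 0.004 m))), for 0.3 s.
3. the cover is back on the deck over the loaded wells (all of step 2 and horizontal distance between cover and cover_seat below 0.01 m and z of cover in the frame of cover_seat below 0.004 m and angle between cover's own z axis and vertical below 0.05 rad and contact force between cover and the fingers below 0.1 N), for 0.3 s.
4. the red button is pressed, with the cover on (all of step 2 and horizontal distance between cover and cover_seat below 0.01 m and z of cover in the frame of cover_seat below 0.004 m and angle between cover's own z axis and vertical below 0.05 rad and value of joint read_button above 0.004 m), for 0.05 s.
At the end, for the whole second after the job is handed in: Each cell present stands in a well (6 mm of its centre, 4 mm of its floor, tilt under 0.12 rad), x axis within 0.25 rad of the photometer's; the cover is on (10 mm, 4 mm, 0.05 rad), let go and at rest; the button, pressed after that, is up (all of step 3 and linear speed of cover below 0.02 m/s and value of joint read_button below 0.002 m); the robot touches nothing.
It fails at once if the tube rack, tip box or marker is shifted by more than 25 mm (distance of any of tube_rack, tip_box, marker from where it was at the start of the episode above 0.025 m).
Of cell0, cell1, cell2, cell3 only 3 to 4 are there at a start; the rules pass over those that are not, and their reading is None.
At some moment in a run one of cell0, cell1, cell2, cell3 may be knocked a few centimetres aside while the robot is not near it.
It also fails if it takes over 208 s, if anything falls off the work surface, if the arm or the gripper's body presses on something with over 40 N, if the wrist force passes 120 N, or if a joint passes its speed limit or range.

ROBOT

A 6-joint arm with a two-finger parallel gripper is mounted at the origin on the work surface. World frame = base frame: x ahead of the robot, y to its left, z up, the work surface at z = 0. Lengths are in m, angles in rad, forces in N, time in s.
With the tool pointing down it reaches from about 0.35 to 0.975 m from the base axis. Payload 4.9 kg.
Tool frame: the origin (TCP) lies on the centre line of the jaws, within the pads' length; the fingertips stand manip.tcp_to_tips ahead of it and the grasp point (between the pads) lies 11 mm behind it (manip.tcp_to_tips is the distance from the TCP to the fingertips, in m); x points along the fingers, y is the direction in which the jaws open and shut, and the axes are right-handed (so a half turn about x gives the same grasp; the last joint's range is limited). The gripper opens to 85 mm and grips with 20 to 120 N. Pads are 22 mm wide; open, the fingers measure 114 mm over their backs; the gripper's body (76 mm by 85 mm) begins 54 mm behind the grasp point. The pads swing forward as they close: fully open they stand 13 mm farther back than shut.
Start: joints at [-1.346, 0.053, 1.613, -0, 1.476, -0.119], TCP at [0.211, -0.588, 0.239] pointing down, gripper open.
Joint ranges: [-3.01, 3.01], [-1.01, 2.22], [0.06, 2.58], [-1.02, 4.17], [0.09, 2.62], [-3.14, 3.14]. Speed limits (rad/s): [2.57, 2.57, 3.14, 3.14, 3.14, 3.14].

INTERFACE

Orientations are given as a unit quaternion [w, x, y, z].
In Python, from plant import status, imaging, workorder, manip gives the robot as it stands.
- The arm moves only by the tool carry_out, never from a script. Its argument "moves" is one flat list of numbers, 5 for each row, row after row: the opening, from 0 (shut) to 1 (fully open), then the shift along the tool's x, y, z in cm, then the turn about the tool's x in rad. In form: [claw, tx, ty, tz, twist, claw, tx, ty, tz, twist, ...]. A call has 1 to 12 rows; each row is the pose to reach, as a shift and turn from the pose commanded when the call began, along the tool's axes at that moment; what a row does not reach only later rows make up. A row lasts 1/12 s, in which the tool goes at most 41.7 mm and 7.16 degrees, less where a joint would pass 70% of its speed; a pose out of reach is approached as far as the arm can. A call with a gripper value outside its range is refused whole. The fingers move at their own pace and stop on an object; the grip force is fixed at half the most. Time passes only in rows, so rows that repeat a pose let the fingers close. It gives the time, the measured TCP pose, the force and the opening at its end, in the units of the state.
- status.state(): the state, without advancing time (a new reading comes with each control period).
- imaging.grab_frame(name): name is "side" or "top"; returns the picture (420x560x3 uint8, red, green, blue); there is no depth.
- imaging.camera_info(name): a dict with "K" (3x3 intrinsics, pixels), "R" (3x3) and "t" (3): a world point X has camera coordinates R X + t. Camera axes: x right, y down, z forward; pixel columns grow to the right and rows downward; lengths in m; the calibration is good to about 2 mm. A picture is of the moment at which its call begins. camera_info takes no time and is no camera call.
- workorder.job_done(): hands the job in, once; it reports no verdict.
The state is a dict: "time": time; "joint_pos": joint angles; "joint_vel": joint speeds; "joint_efforts": joint torques, N m; "tool_pos": TCP position; "tool_rot": TCP orientation; "contact_force": force on the tool from outside, world axes, zero at the start; "ft_torque": the same for the moment, N m; "gripper_width": opening from 0.0 (shut) to 1.0 (fully open).
Only numpy, scipy, OpenCV 4.12 (cv2) and the standard library are available. Lean on these libraries where they do the work, as an engineer would, in place of code of your own. Each camera call takes 0.05 s, during which the arm holds its last target.

## Working session

There is one attempt and no reset: what is moved stays moved. The work goes in short steps, Python scripts to look and compute and a tool call to move; the robot and the scene stay as the last step left them, time stands still between calls to the robot, and variables do not carry over. Pictures are saved under pics/ and viewed, and the job is handed in when it is done.

Besides the shell and the picture viewer there is one more tool, called after "Request:" as a command line: name --argument value ..., lists and objects as JSON in quotes. carry_out: Moves the arm, as the interface text tells. Its arguments: {"type":"object","properties":{"moves":{"type":"array","items":{"type":"number"}}},"required":["moves"]}

```bash
ls; mkdir -p pics; python3 - <<'E'
from plant import status, imaging, workorder, manip
import cv2
s=status.state(); print(s); print(manip.tcp_to_tips)
for n in ("side","top"):
    i=imaging.grab_frame(n); cv2.imwrite(f"pics/{n}0.png",i[:,:,::-1]); c=imaging.camera_info(n); print(n,c)
E
```

```text
pics
{'time': 0.0, 'joint_pos': array([-1.34601139e+00,  5.33479749e-02,  1.61427559e+00, -5.58342861e-05,
        1.47596783e+00, -1.19045205e-01]), 'joint_vel': array([-2.56442283e-04,  1.32954101e-03,  3.70194300e-05,  1.02358336e-04,
       -7.31530484e-04, -1.46529784e-03]), 'joint_efforts': array([-1.13428880e-03, -3.93684483e+01, -3.70177174e+01, -2.29999287e-04,
        7.09614629e-03,  7.34543903e-06]), 'tool_pos': array([ 0.21051128, -0.58785228,  0.23807949]), 'tool_rot': array([-0.12026157, -0.69662566, -0.12167084,  0.69673959]), 'contact_force': array([0.89196304, 0.79645802, 1.15352182]), 'ft_torque': array([ 0.01522273, -0.02437796, -0.03971237]), 'gripper_width': 1.0030175362312181}
0.008
side {'K': array([[454.15012177,   0.        , 281.17021935],
       [  0.        , 454.15012177, 209.69013641],
       [  0.        ,   0.        ,   1.        ]]), 'R': array([[-0.97915565, -0.20191757, -0.02198898],
       [-0.09722526,  0.56099886, -0.8220873 ],
       [ 0.17832966, -0.80281354, -0.56893669]]), 't': array([0.51802012, 0.1461205 , 1.1593012 ])}
top {'K': array([[497.02805564,   0.        , 272.75003447],
       [  0.        , 497.02805564, 212.59631087],
       [  0.        ,   0.        ,   1.        ]]), 'R': array([[-9.57081861e-03, -9.99953650e-01, -1.04745573e-03],
       [-9.79726774e-01,  9.58683673e-03, -2.00108821e-01],
       [ 2.00109588e-01, -8.88984808e-04, -9.79773118e-01]]), 't': array([-0.05955624,  0.55348115,  1.27338952])}
```

View pics/side0.png

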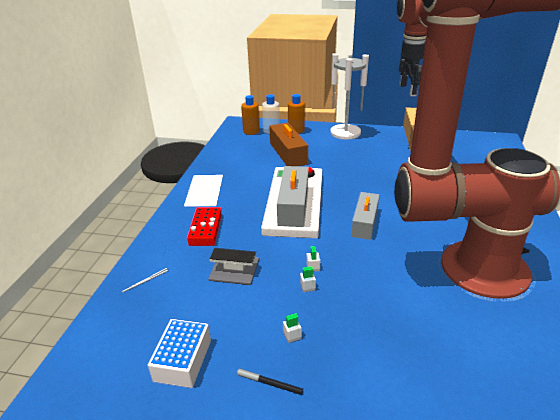

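View pics/top0.png

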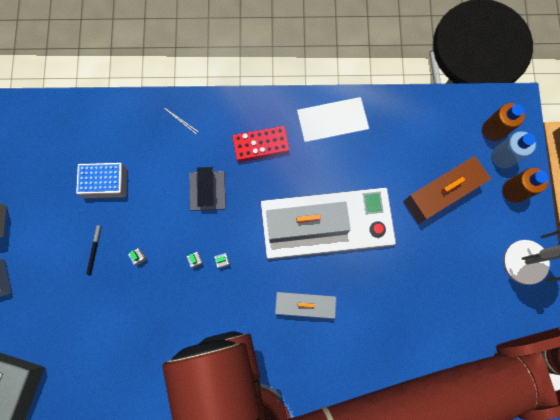

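```bash
cat > h.py <<'E'
import numpy as np, cv2
from plant import status, imaging, workorder, manip
from scipy.spatial.transform import Rotation as Ro
C={n:imaging.camera_info(n) for n in("side","top")}
def ray(n,uv):
    c=C[n]; d=c["R"].T@np.linalg.inv(c["K"])@np.array([uv[0],uv[1],1.]); return -c["R"].T@c["t"], d
def onz(n,uv,z):
    o,d=ray(n,uv); return o+d*(z-o[2])/d[2]
def proj(n,X):
    c=C[n]; p=c["K"]@(c["R"]@np.array(X,float)+c["t"]); return p[:2]/p[2]
def tri(a,b):
    o1,d1=ray("side",a);o2,d2=ray("top",b)
    d1/=np.linalg.norm(d1);d2/=np.linalg.norm(d2)
    s=np.linalg.lstsq(np.c_[d1,-d2],o2-o1,rcond=None)[0]
    p,q=o1+d1*s[0],o2+d2*s[1]; return (p+q)/2,np.linalg.norm(p-q)
def grab(n,name=None):
    i=imaging.grab_frame(n)[:,:,::-1].copy()
    if name: cv2.imwrite(f"pics/{name}.png",i)
    return i
def crop(i,x0,y0,x1,y1,f,name):
    cv2.imwrite(f"pics/{name}.png",cv2.resize(i[y0:y1,x0:x1],None,fx=f,fy=f,interpolation=cv2.INTER_CUBIC))
def hsv(i): return cv2.cvtColor(i,cv2.COLOR_BGR2HSV)
def blobs(m,amin=8):
    n,l,s,c=cv2.connectedComponentsWithStats(m.astype(np.uint8))
    return [(tuple(c[k].round(2)),int(s[k,4]),cv2.minAreaRect(np.argwhere(l==k)[:,::-1].astype(np.float32)),l==k) for k in range(1,n) if s[k,4]>=amin]
def masks(i):
    h=hsv(i);H,S,V=h[...,0],h[...,1],h[...,2]
    return dict(green=(H>45)&(H<80)&(S>130)&(V>50),orange=(H>5)&(H<20)&(S>180)&(V>170),
      white=(S<60)&(V>190),red=((H<6)|(H>174))&(S>180)&(V>110),grey=(S<50)&(V>80)&(V<185))
def tool():
    s=status.state(); w=s["tool_rot"]; R=Ro.from_quat([w[1],w[2],w[3],w[0]]).as_matrix()
    return s["tool_pos"],R,s
def togo(target,yaw=None):
    """cm along tool axes; yaw = wanted world dir angle of tool y (mod pi); twist about tool x"""
    p,R,s=tool(); d=R.T@(np.array(target)-p)*100
    out=list(d.round(2))
    if yaw is not None:
        y=R[:,1]; cur=np.arctan2(y[1],y[0]); dy=(yaw-cur+np.pi/2)%np.pi-np.pi/2
        out.append(round(float(dy*np.sign(R[2,0])),3))
    return out
E
python3 - <<'E'
from h import *
for n in("side","top"):
    i=cv2.imread(f"pics/{n}0.png"); M=masks(i)
    for k in("green","orange","red"):
        for b in blobs(M[k]):
            print(n,k,b[0],b[1],[np.round(x,1) for x in b[2]], onz(n,b[0],{"green":.055,"orange":.13,"red":.035}[k]).round(3))
    if n=="top":
        for b in blobs(M["white"],100): print("white",b[0],b[1],b[2])
i=cv2.imread("pics/top0.png"); crop(i,250,170,410,330,4,"c1"); crop(i,120,160,240,280,5,"c2")
i=cv2.imread("pics/side0.png"); crop(i,190,150,390,350,3,"c3")
p,R,s=tool();print(R.round(3))
E
```

```text
side green (np.float64(279.71), np.float64(172.93)) 14 [array([279.7, 173.1]), array([2.4, 4.6]), np.float64(14.0)] [ 0.592 -0.289  0.055]
side green (np.float64(313.05), np.float64(252.08)) 63 [array([313. , 252.5]), array([13.,  4.]), np.float64(90.0)] [0.429 0.084 0.055]
side green (np.float64(307.49), np.float64(271.68)) 103 [array([307.5, 271.5]), array([11.,  9.]), np.float64(90.0)] [0.432 0.157 0.055]
side green (np.float64(291.69), np.float64(319.75)) 131 [array([292. , 319.9]), array([11.1, 12.6]), np.float64(71.6)] [0.441 0.31  0.055]
side orange (np.float64(295.75), np.float64(103.62)) 55 [array([296. , 103.5]), array([ 5., 16.]), np.float64(90.0)] [ 0.612 -0.693  0.13 ]
side orange (np.float64(249.55), np.float64(105.1)) 49 [array([249.5, 104.8]), array([ 4.8, 15.2]), np.float64(84.3)] [ 0.785 -0.652  0.13 ]
side orange (np.float64(288.01), np.float64(136.0)) 407 [array([287.9, 135.5]), array([36.5, 16.3]), np.float64(49.1)] [ 0.587 -0.407  0.13 ]
side orange (np.float64(293.05), np.float64(182.05)) 44 [array([292.9, 179.5]), array([ 3.6, 17.3]), np.float64(4.8)] [ 0.517 
[... 1992 characters left out ...]
(np.float64(332.41), np.float64(119.03)) 2152 ((332.6026306152344, 119.00456237792969), (33.002281188964844, 66.58587646484375), 78.50343322753906)
white (np.float64(100.24), np.float64(179.15)) 175 ((98.0, 178.0), (30.0, 44.0), 90.0)
white (np.float64(335.65), np.float64(221.29)) 3625 ((327.5474853515625, 222.13613891601562), (57.530704498291016, 129.13070678710938), 83.79655456542969)
white (np.float64(519.56), np.float64(254.2)) 708 ((519.5042114257812, 253.71560668945312), (24.508323669433594, 40.92113494873047), 43.8766975402832)
white (np.float64(555.22), np.float64(380.95)) 123 ((554.5, 381.5), (15.0, 9.0), 90.0)
[[-0.     0.337 -0.941]
 [ 0.002 -0.941 -0.337]
 [-1.    -0.002 -0.   ]]
```

View pics/c1.png

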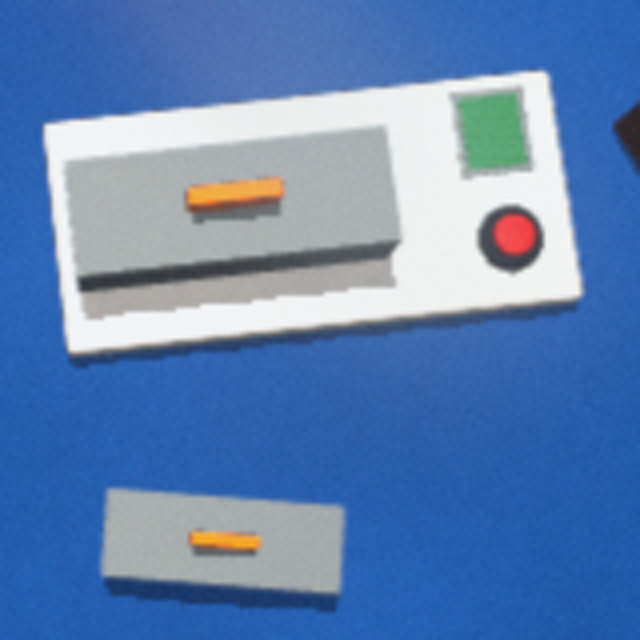

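View pics/c2.png

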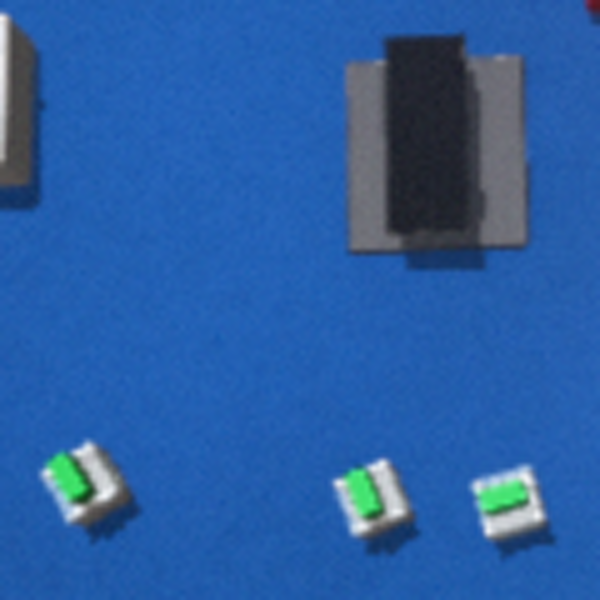

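View pics/c3.png

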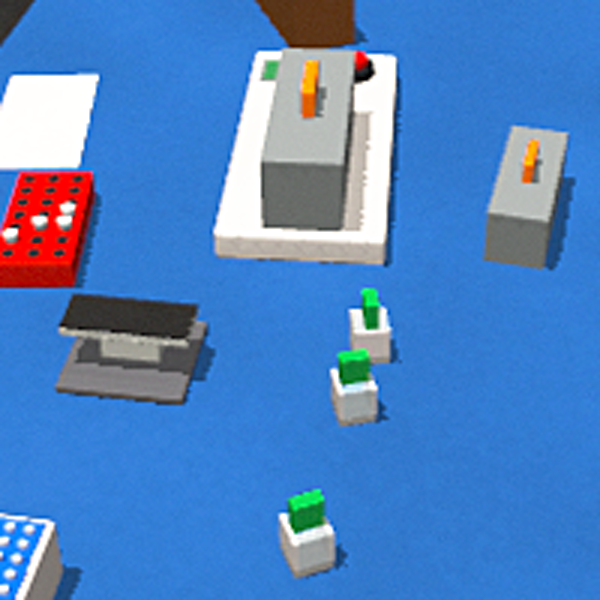

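```bash
cat >> h.py <<'E'
def wrect(n,mask,z,f=1):
    """min-area rect in world of mask on plane z: centre, size(long,short), angle of long axis. boundary pixels"""
    ys,xs=np.nonzero(mask); P=[]
    for x,y in zip(xs,ys):
        for dx in(-.5,.5):
            for dy in (-.5,.5): P.append(onz(n,(x/f+dx/f+(0.5/f-0.5),y/f+dy/f+(0.5/f-0.5)),z)[:2])
    r=cv2.minAreaRect((np.array(P)*1000).astype(np.float32))
    b=cv2.boxPoints(r); e=[b[1]-b[0],b[2]-b[1]]; L=[np.linalg.norm(v) for v in e]; k=int(np.argmax(L))
    a=np.arctan2(e[k][1],e[k][0])%np.pi
    return np.array(r[0])/1000,np.round([max(L),min(L)],1),a
def up(i,x0,y0,x1,y1,f):
    return cv2.resize(i[y0:y1,x0:x1],None,fx=f,fy=f,interpolation=cv2.INTER_CUBIC)
def wr_up(i,n,x0,y0,x1,y1,f,fn,z):
    u=up(i,x0,y0,x1,y1,f); h=hsv(u).astype(int); m=fn(h[...,0],h[...,1],h[...,2])
    k=max(blobs(m),key=lambda b:b[1]); ys,xs=np.nonzero(k[3])
    P=np.array([onz(n,(x0+(x+.5)/f-.5,y0+(y+.5)/f-.5),z)[:2] for x,y in zip(xs,ys)])*1000
    r=cv2.minAreaRect(P.astype(np.float32)); b=cv2.boxPoints(r)
    e=[b[1]-b[0],b[2]-b[1]]; L=[np.linalg.norm(v) for v in e]; j=int(np.argmax(L))
    return np.array(r[0])/1000,np.round([max(L),min(L)],1),float(np.arctan2(e[j][1],e[j][0])%np.pi),P.mean(0)/1000
E
python3 - <<'E'
from h import *
i=cv2.imread("pics/top0.png")
print("cam", -C["top"]["R"].T@C["top"]["t"], -C["side"]["R"].T@C["side"]["t"])
print("fin",wr_up(i,"top",290,205,330,230,6,lambda H,S,V:(H>5)&(H<25)&(S>150)&(V>120),.136))
print("deck",wr_up(i,"top",255,180,405,265,4,lambda H,S,V:(S<60)&(V>200),.03))
print("covertop",wr_up(i,"top",255,195,360,245,4,lambda H,S,V:(S<50)&(V<190)&(V>120),.106))
print("red",wr_up(i,"top",365,215,392,245,6,lambda H,S,V:((H<8)|(H>172))&(S>130)&(V>100),.04))
print("restbar",wr_up(i,"top",185,160,230,212,5,lambda H,S,V:(V<70),.05))
print("restfoot",wr_up(i,"top",180,160,235,215,5,lambda H,S,V:(S<90)&(V<140),.01))
for c in((120,240,160,275),(183,243,210,275),(211,247,235,275)):
    print("tab",wr_up(i,"top",*c,6,lambda H,S,V:(H>45)&(H<85)&(S>150)&(V>140),.062))
# side/top fin top centre triangulations
s=cv2.imread("pics/side0.png")
crop(s,270,150,320,210,10,"c4")
E
```

```text
cam [ 0.28687285 -0.06372758  1.3583269 ] [0.31469114 0.95332663 0.79108352]
fin (array([ 0.52200708, -0.1533112 ]), array([58.5, 12.6], dtype=float32), 1.6736338138580322, array([ 0.52215634, -0.15203052]))
deck (array([ 0.53130426, -0.2127785 ]), array([350.4, 158.6], dtype=float32), 1.669744849205017, array([ 0.53280089, -0.23695907]))
covertop (array([ 0.5085965 , -0.15484358]), array([208.8, 103.1], dtype=float32), 1.669596791267395, array([ 0.51303484, -0.15707492]))
red (array([ 0.51087488, -0.34824115]), array([28.7, 27.5], dtype=float32), 2.33117413520813, array([ 0.51078458, -0.34830341]))
restbar (array([0.62330194, 0.11471746]), array([118.5,  51. ], dtype=float32), 0.036965262144804, array([0.62287779, 0.1162106 ]))
restfoot (array([0.63297174, 0.11830875]), array([120.2,  98.9], dtype=float32), 0.0338066965341568, array([0.62958696, 0.11855721]))
tab (array([0.44278635, 0.30173547]), array([24.6, 11.3], dtype=float32), 0.5752119421958923, array([0.44276006, 0.30160652]))
tab (array([0.43328015, 0.14659096]), array([24.5, 10.8], dtype=float32), 0.45499125123023987, array([0.43318542, 0.14652154]))
tab (array([0.42907388, 0.07349262]), array([21.8, 10.4], dtype=float32), 1.8467437028884888, array([0.42916606, 0.07344222]))
```

View pics/c4.png

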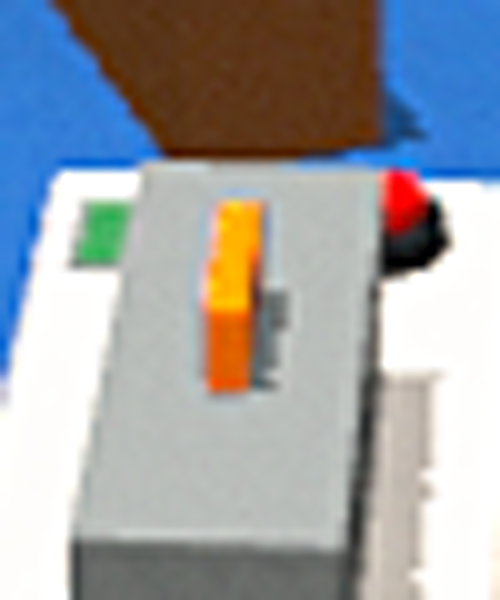

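```bash
python3 - <<'E'
from h import *
print(togo([.523,-.153,.26],1.6697-np.pi/2))
E
```

```text
[np.float64(-2.12), np.float64(-30.42), np.float64(-44.07), -1.326]
```

Request:
carry_out --moves '[0.45, -2.1, -30.4, -44.1, -1.326, 0.45, -2.1, -30.4, -44.1, -1.326, 0.45, -2.1, -30.4, -44.1, -1.326, 0.45, -2.1, -30.4, -44.1, -1.326, 0.45, -2.1, -30.4, -44.1, -1.326, 0.45, -2.1, -30.4, -44.1, -1.326, 0.45, -2.1, -30.4, -44.1, -1.326, 0.45, -2.1, -30.4, -44.1, -1.326, 0.45, -2.1, -30.4, -44.1, -1.326, 0.45, -2.1, -30.4, -44.1, -1.326, 0.45, -2.1, -30.4, -44.1, -1.326, 0.45, -2.1, -30.4, -44.1, -1.326]'

```text
time: 1.1
tool_pos: [0.5029, -0.1807, 0.2586]
tool_rot: [0.525, 0.474, 0.525, -0.474]
contact_force: [0.6, -1.0, -0.8]
gripper_width: 0.453
```

```bash
python3 - <<'E'
from h import *
p,R,s=tool();print(s["time"],p,R[:,1],s["gripper_width"],s["contact_force"]); print(togo([.523,-.153,.26],1.6697-np.pi/2))
E
```

```text
1.1 [ 0.5029183  -0.18071371  0.25860029] [ 9.94839957e-01  1.01456127e-01 -3.38849510e-04] 0.4525455480551417 [ 0.56784784 -1.00778941 -0.80026394]
[np.float64(-0.14), np.float64(2.28), np.float64(-2.55), 0.003]
```

Request:
carry_out --moves '[0.45, 0, 2.28, -2.55, 0, 0.45, 0, 2.28, -2.55, 0, 0.45, 0, 2.28, -2.55, 0]'

```text
time: 1.35
tool_pos: [0.5229, -0.1535, 0.2582]
tool_rot: [0.525, 0.473, 0.525, -0.474]
contact_force: [0.6, -1.0, -0.1]
gripper_width: 0.452
```

```bash
python3 - <<'E'
from h import *
p,R,s=tool();print(s["time"],p,s["joint_vel"].round(3)); print(togo([.523,-.153,.26],1.6697-np.pi/2))
i=grab("side","side1"); j=grab("top","top1")
print(proj("side",p),proj("top",p)); a=proj("side",p).astype(int); crop(i,a[0]-60,a[1]-60,a[0]+60,a[1]+60,5,"c5")
a=proj("top",p).astype(int); crop(j,a[0]-60,a[1]-60,a[0]+60,a[1]+60,5,"c6")
E
```

```text
1.35 [ 0.52293197 -0.15354763  0.2582287 ] [-0.053 -0.012  0.012 -0.009  0.001 -0.006]
[np.float64(-0.18), np.float64(0.01), np.float64(-0.05), 0.004]
[292.74251088 134.61561398] [311.93615118 207.29758152]
```

View pics/c5.png

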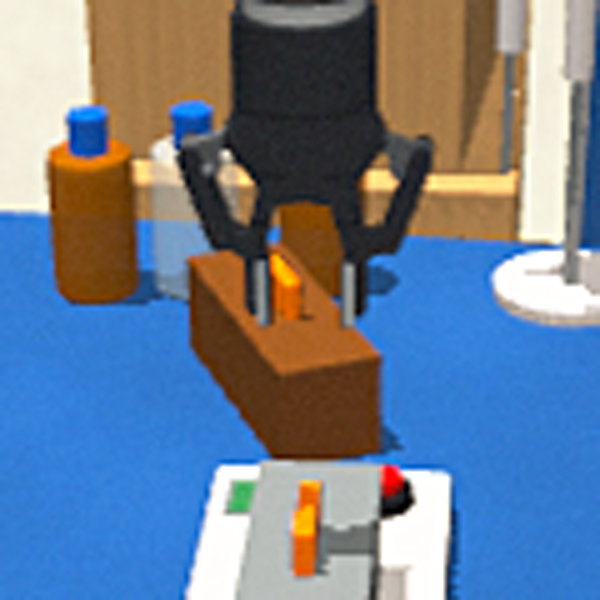

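View pics/c6.png

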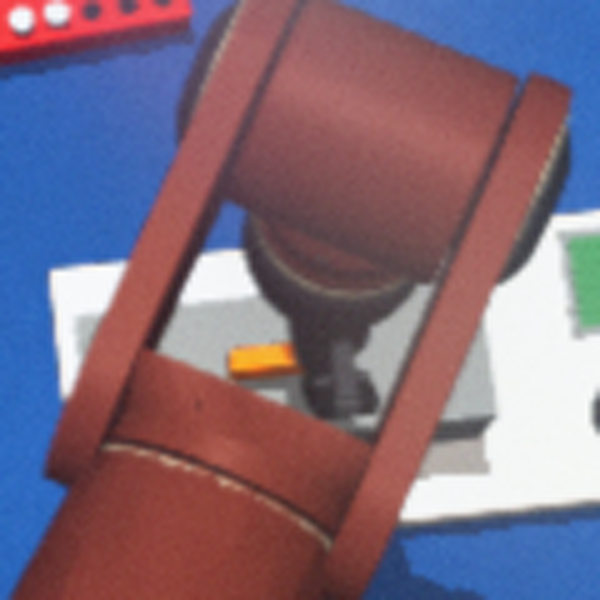

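Request:
carry_out --moves '[0.45, 4, 0, 0, 0, 0.45, 8, 0, 0, 0, 0.45, 11, 0, 0, 0, 0.45, 12.3, 0, 0, 0, 0.45, 13.3, 0, 0, 0, 0.45, 13.3, 0, 0, 0, 0, 13.3, 0, 0, 0, 0, 13.3, 0, 0, 0, 0, 13.3, 0, 0, 0, 0, 13.3, 0, 0, 0, 0, 13.3, 0, 0, 0, 0, 13.3, 0, 0, 0]'

```text
time: 2.45
tool_pos: [0.5245, -0.1561, 0.1287]
tool_rot: [0.526, 0.475, 0.522, -0.474]
contact_force: [2.4, -0.9, 6.8]
gripper_width: 0.121
```

```bash
python3 - <<'E'
from h import *
p,R,s=tool();print(s["time"],p,R[:,1],s["contact_force"],s["gripper_width"])
i=grab("side","side2")
a=proj("side",p).astype(int); crop(i,a[0]-60,a[1]-60,a[0]+60,a[1]+60,5,"c7")
E
```

```text
2.45 [ 0.5245003  -0.15607339  0.12870642] [0.99507976 0.09895558 0.00490497] [ 2.36737332 -0.94542561  6.75017505] 0.12132118002793826
```

View pics/c7.png

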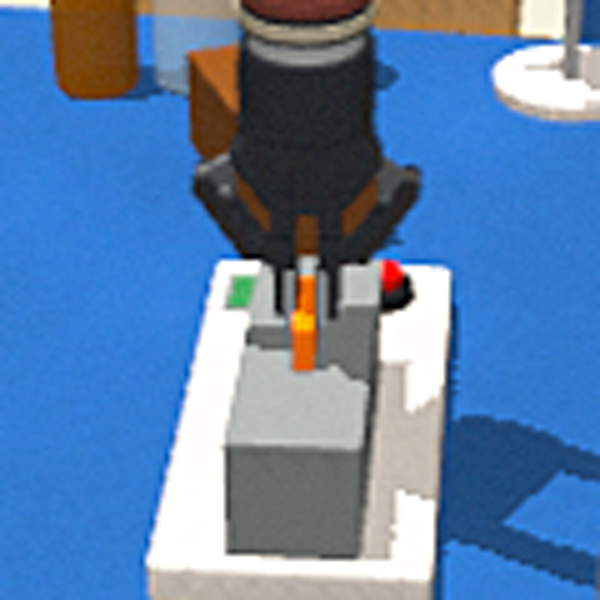

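```bash
python3 - <<'E'
from h import *
i=cv2.imread("pics/top0.png"); u=up(i,185,160,235,215,5); h=hsv(u)
print(h[130,60:220:8,2], h[130,60:220:8,1])
print(h[20:270:10,100,2])
for t in(30,38,45,52): print(t,wr_up(i,"top",185,160,230,212,5,lambda H,S,V:(V<t),.05))
for c in [(385,37),(463,37),(463,233),(388,235)]: print(onz("top",(120+c[0]/5-.4,160+c[1]/5-.4),.05))
for c in [(347,62),(523,55),(527,245),(350,250)]: print(onz("top",(120+c[0]/5-.4,160+c[1]/5-.4),.01))
E
```

```text
[ 81  44  44  45  46  47  44  47  48  44  51  66 102 118 121 120 119 105
 162 170] [ 38  70  58  85  72  76  64  60  69  52  55  50  28  22  19  21  21  32
 186 203]
[176 176  59  47  48  51  46  48  45  47  45  47  45  45  46  43  46  43
  45  43  46  60  66  75 105]Traceback (most recent call last):
  File "<stdin>", line 5, in <module>
  File "h.py", line 55, in wr_up
    k=max(blobs(m),key=lambda b:b[1]); ys,xs=np.nonzero(k[3])
ValueError: max() iterable argument is empty
```

Request:
carry_out --moves '[0, -1, 0, 0, 0, 0, -3, 0, 0, 0, 0, -6, 0, 0, 0, 0, -9, 0, 0, 0, 0, -12, 0, 0, 0, 0, -14, 0, 0, 0, 0, -14, 0, 0, 0, 0, -14, 0, 0, 0]'

```text
time: 3.17
tool_pos: [0.5226, -0.1551, 0.2666]
tool_rot: [0.525, 0.475, 0.524, -0.474]
contact_force: [-0.5, -0.5, -2.8]
gripper_width: 0.123
```

```bash
python3 - <<'E'
from h import *
p,R,s=tool();print(s["time"],p,R[:,1],s["contact_force"],s["ft_torque"],s["gripper_width"])
i=grab("side","side3")
j=grab("top","top3")
E
```

```text
3.1667 [ 0.52260872 -0.15507219  0.26657105] [0.99508718 0.0989964  0.00110421] [-0.48998961 -0.5003483  -2.8103382 ] [ 0.04719119 -0.02707932  0.00236188] 0.1232679111269191
```

View pics/side3.png

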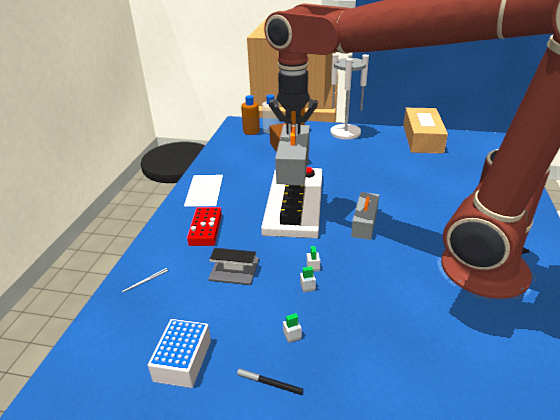

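View pics/top3.png

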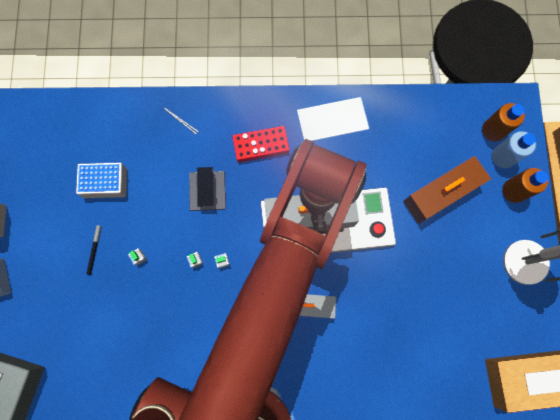

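```bash
python3 - <<'E'
from h import *
i=cv2.imread("pics/top0.png"); 
for t in(50,54,58,62): print(t,wr_up(i,"top",185,160,230,212,5,lambda H,S,V:(V<t),.05))
P=[onz("top",(120+c[0]/5-.4,160+c[1]/5-.4),.05)[:2] for c in [(385,37),(463,37),(463,233),(388,235)]]; print(np.array(P).round(4),np.mean(P,0))
P=[onz("top",(120+c[0]/5-.4,160+c[1]/5-.4),.01)[:2] for c in [(347,62),(523,55),(527,245),(350,250)]]; print(np.array(P).round(4),np.mean(P,0))
E
```

```text
50 (array([0.62743671, 0.1177934 ]), array([106.1,  41.3], dtype=float32), 0.031936004757881165, array([0.62554215, 0.11836169]))
54 (array([0.62728833, 0.11775737]), array([107. ,  42.5], dtype=float32), 0.029360048472881317, array([0.6265354, 0.1181101]))
58 (array([0.62742316, 0.11750316]), array([108.3,  43.9], dtype=float32), 0.033567555248737335, array([0.62654547, 0.11792556]))
62 (array([0.62695526, 0.11674409]), array([109.8,  45.6], dtype=float32), 0.020841646939516068, array([0.62635316, 0.11774514]))
[[0.6836 0.1424]
 [0.6831 0.0997]
 [0.5733 0.098 ]
 [0.5726 0.1384]] [0.62813234 0.11962779]
[[0.6812 0.1698]
 [0.6844 0.0707]
 [0.5749 0.0674]
 [0.573  0.1655]] [0.62836743 0.11833784]
```

```bash
python3 - <<'E'
from h import *
print(togo([.628,.116,.25],.03))
E
```

```text
[np.float64(1.34), np.float64(13.29), np.float64(-25.86), 0.069]
```

Request:
carry_out --moves '[0, 0, 0.6, -1.2, 0.003, 0, 0, 1.9, -3.6, 0.01, 0, 0, 3.4, -6.6, 0.02, 0, 0, 4.9, -9.6, 0.03, 0, 0, 6.4, -12.5, 0.035, 0, 0, 7.9, -15.5, 0.04, 0, 0, 9.4, -18.5, 0.05, 0, 0, 10.9, -21.4, 0.06, 0, 0.3, 12.2, -24, 0.069, 0, 0.8, 13, -25.4, 0.069, 0, 1.3, 13.3, -25.9, 0.069, 0, 1.3, 13.3, -25.9, 0.069]'

```text
time: 4.27
tool_pos: [0.6279, 0.1162, 0.2488]
tool_rot: [0.506, 0.49, 0.509, -0.494]
contact_force: [0.1, -0.3, -3.2]
gripper_width: 0.121
```

```bash
python3 - <<'E'
from h import *
p,R,s=tool();print(s["time"],p,R[:,1],s["contact_force"],s["ft_torque"],s["gripper_width"])
print(togo([.628,.116,.16],.03))
i=grab("side","side4");crop(i,160,100,320,300,3,"c8")
j=grab("top","top4")
E
```

```text
4.2667 [0.62790226 0.11623064 0.24879834] [ 0.99948091  0.03158305 -0.00635833] [ 0.05498557 -0.28275384 -3.21059582] [-0.03284459  0.02140095  0.06608577] 0.12059719499665911
[np.float64(8.88), np.float64(0.07), np.float64(0.02), 0.002]
```

View pics/c8.png

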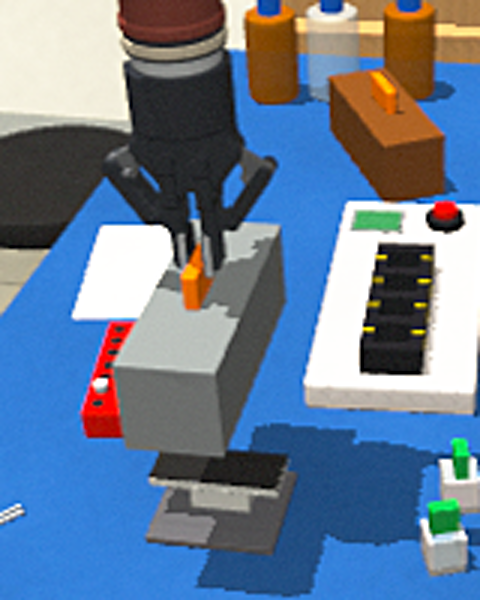

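View pics/top4.png

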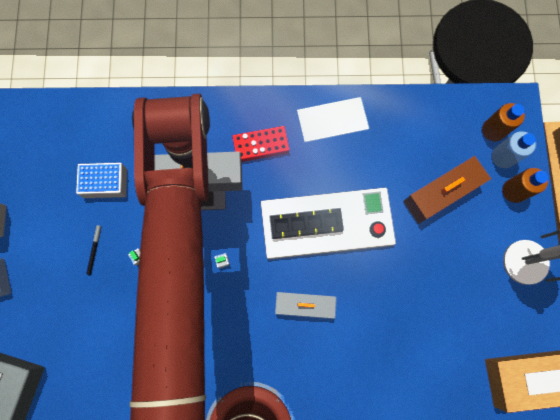

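Request:
carry_out --moves '[0, 1.5, 0, 0, 0, 0, 4, 0, 0, 0, 0, 6, 0, 0, 0, 0, 8, 0, 0, 0, 0, 8.8, 0, 0, 0, 0, 9.2, 0, 0, 0, 0, 9.5, 0, 0, 0, 0, 9.7, 0, 0, 0, 0, 9.7, 0, 0, 0]'

```text
time: 5.12
tool_pos: [0.6299, 0.1155, 0.1569]
tool_rot: [0.508, 0.493, 0.507, -0.492]
contact_force: [0.1, -0.7, -2.0]
gripper_width: 0.12
```

```bash
python3 - <<'E'
from h import *
p,R,s=tool();print(s["time"],p,s["contact_force"],s["ft_torque"])
i=grab("side","side5");crop(i,160,150,320,310,4,"c9")
E
```

```text
5.1167 [0.62988492 0.11552794 0.15693145] [ 0.05597612 -0.65115671 -1.99939149] [-0.00421674 -0.04129333  0.01446474]
```

View pics/c9.png

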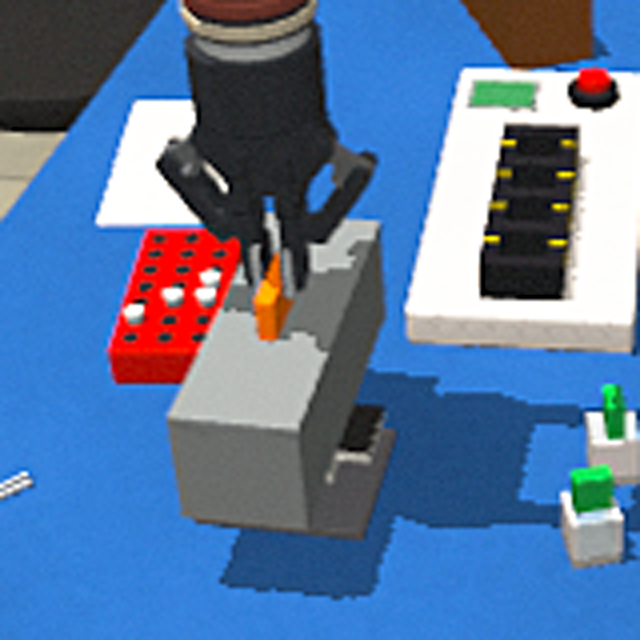

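Request:
carry_out --moves '[0, 0.1, 0, 0, 0, 0, 0.2, 0, 0, 0, 0, 0.3, 0, 0, 0, 0, 0.3, 0, 0, 0]'

```text
time: 5.5
tool_pos: [0.6292, 0.1158, 0.1529]
tool_rot: [0.507, 0.492, 0.507, -0.492]
contact_force: [0.4, 0.7, -1.5]
gripper_width: 0.119
```

```bash
python3 - <<'E'
from h import *
p,R,s=tool();print(s["time"],p,s["contact_force"],s["ft_torque"])
E
```

```text
5.5 [0.62924995 0.11578965 0.15287967] [ 0.44181925  0.72422656 -1.52671782] [ 0.01710659  0.01792722 -0.00190083]
```

Request:
carry_out --moves '[0, 0, 0, 0, 0, 0, 0, 0, 0, 0, 0, 0, 0, 0, 0]'

```text
time: 5.75
tool_pos: [0.6293, 0.1157, 0.1529]
tool_rot: [0.507, 0.492, 0.507, -0.492]
contact_force: [0.0, -0.1, -2.5]
gripper_width: 0.118
```

Request:
carry_out --moves '[0, 0.15, 0, 0, 0, 0, 0.25, 0, 0, 0, 0, 0.25, 0, 0, 0, 0, 0.25, 0, 0, 0]'

```text
time: 6.08
tool_pos: [0.6292, 0.1157, 0.1502]
tool_rot: [0.507, 0.492, 0.508, -0.493]
contact_force: [-0.5, 0.4, -0.7]
gripper_width: 0.12
```

Request:
carry_out --moves '[0, 0.1, 0, 0, 0, 0, 0.2, 0, 0, 0, 0, 0.2, 0, 0, 0, 0, 0.2, 0, 0, 0]'

```text
time: 6.42
tool_pos: [0.6294, 0.1158, 0.1487]
tool_rot: [0.508, 0.493, 0.507, -0.492]
contact_force: [-0.7, 0.6, 0.5]
gripper_width: 0.123
```

```bash
python3 - <<'E'
from h import *
p,R,s=tool();print(s["time"],p,s["contact_force"],s["ft_torque"])
i=grab("side","side6");crop(i,170,180,300,310,5,"c10")
E
```

```text
6.4167 [0.62943694 0.11575714 0.14869123] [-0.7210285   0.56689116  0.46572911] [-0.01265008  0.03378719  0.00664743]
```

View pics/c10.png

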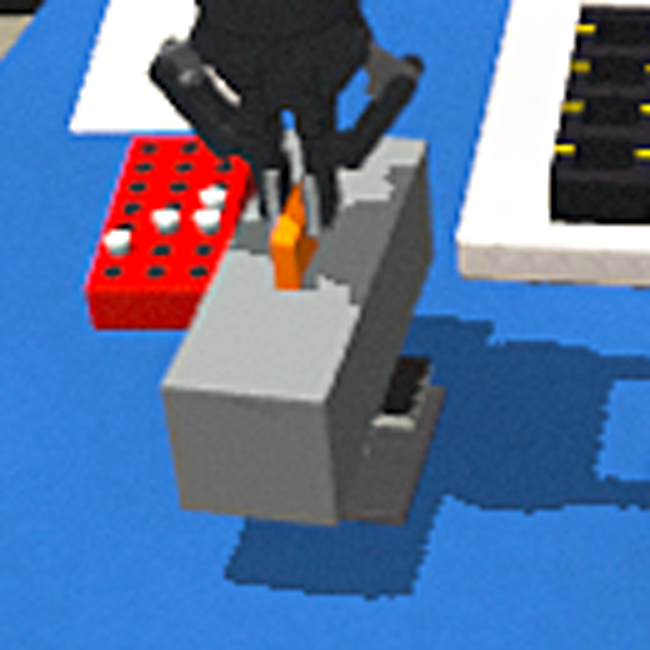

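Request:
carry_out --moves '[0.1, 0, 0, 0, 0, 0.4, 0, 0, 0, 0, 0.45, 0, 0, 0, 0, 0.45, 0, 0, 0, 0, 0.45, -0.5, 0, 0, 0, 0.45, -3, 0, 0, 0, 0.45, -6, 0, 0, 0, 0.45, -10, 0, 0, 0, 0.45, -10, 0, 0, 0]'

```text
time: 7.22
tool_pos: [0.6332, 0.116, 0.2592]
tool_rot: [0.511, 0.496, 0.504, -0.488]
contact_force: [1.0, -0.9, 2.1]
gripper_width: 0.451
```

```bash
python3 - <<'E'
from h import *
p,R,s=tool();print(s["time"],p,s["contact_force"],s["joint_pos"].round(2))
i=grab("side","side7");crop(i,170,150,330,310,4,"c11"); j=grab("top","top7");crop(j,240,175,400,275,5,"c12")
E
```

```text
7.2167 [0.63321254 0.11602802 0.25918053] [ 0.98296812 -0.86444843  2.09853647] [0.07 0.08 1.56 0.   1.49 0.04]
```

View pics/c11.png

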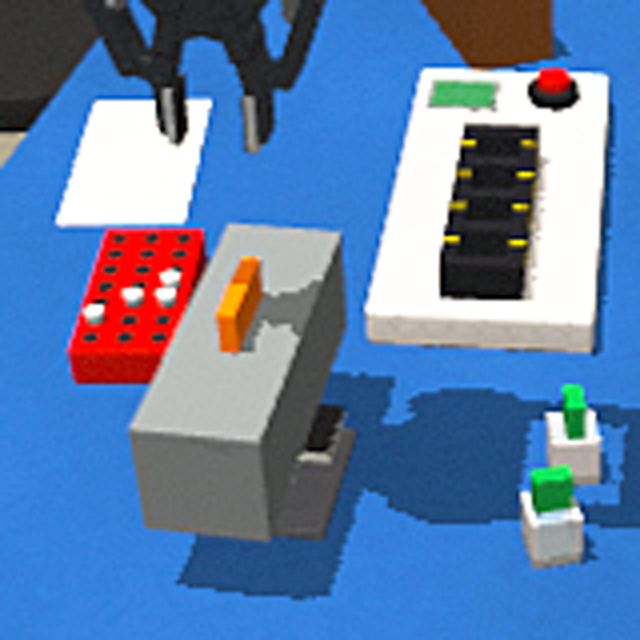

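View pics/c12.png

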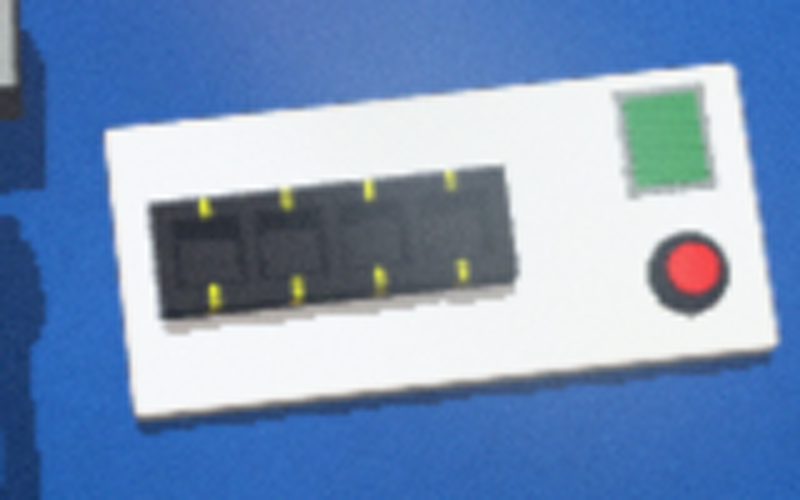

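```bash
python3 - <<'E'
from h import *
j=cv2.imread("pics/top7.png")
print("deck",wr_up(j,"top",255,180,405,265,5,lambda H,S,V:(S<60)&(V>200),.03))
for t in(80,100,120): print("block",wr_up(j,"top",262,200,350,245,6,lambda H,S,V:(V<t),.06))
x0,y0,x1,y1,f=262,200,350,245,6
u=up(j,x0,y0,x1,y1,f);h=hsv(u); m=(h[...,0]>22)&(h[...,0]<38)&(h[...,1]>120)&(h[...,2]>90)
Y=[]
for b in blobs(m,20):
    px=(x0+(b[0][0]+.5)/f-.5,y0+(b[0][1]+.5)/f-.5); w=onz("top",px,.06); Y.append(w); print(np.round(px,1),b[1],w.round(4))
Y=np.array(Y); 
th=1.6697; o=np.array([.5313,-.2128]); yx=np.array([np.cos(th),np.sin(th)]); xx=np.array([np.sin(th),-np.cos(th)])
for d in(60+66,60+22,60-22,60-66): print("well from deck",(o+yx*d/1000).round(4))
print("red",wr_up(j,"top",365,215,392,245,6,lambda H,S,V:((H<8)|(H>172))&(S>130)&(V>100),.04))
E
```

```text
deck (array([ 0.53123712, -0.21264897]), array([350.6, 159. ], dtype=float32), 1.6702067852020264, array([ 0.5292063 , -0.21887296]))
block (array([ 0.51781982, -0.11589126]), array([110.4,  59.9], dtype=float32), 1.6669833660125732, array([ 0.51561063, -0.10293828]))
block (array([ 0.52028247, -0.13745859]), array([155.7,  62. ], dtype=float32), 1.6707884073257446, array([ 0.51773688, -0.12477555]))
block (array([ 0.52153485, -0.1530798 ]), array([188.3,  63.4], dtype=float32), 1.667899489402771, array([ 0.52131819, -0.15142157]))
[313.2 212.6] 111 [ 0.5509 -0.1727  0.06  ]
[296.9 214.8] 135 [ 0.5454 -0.1291  0.06  ]
[280.4 216.2] 238 [ 0.5419 -0.0851  0.06  ]
[332.1 228.8] 93 [ 0.5068 -0.2216  0.06  ]
[315.4 229.8] 168 [ 0.5045 -0.1774  0.06  ]
[299.1 232.4] 304 [ 0.4978 -0.134   0.06  ]
[282.4 233.8] 352 [ 0.4946 -0.0898  0.06  ]
well from deck [ 0.5189 -0.0874]
well from deck [ 0.5232 -0.1312]
well from deck [ 0.5275 -0.175 ]
well from deck [ 0.5319 -0.2188]
red (array([ 0.51077841, -0.34846677]), array([27.3, 27.3], dtype=float32), 1.520764708518982, array([ 0.51078956, -0.34840395]))
```

```bash
python3 - <<'E'
from h import *
j=grab("top","top8")
for c in((120,240,160,275),(183,243,210,275),(211,247,235,275)):
  try: print("tab",wr_up(j,"top",*c,6,lambda H,S,V:(H>45)&(H<85)&(S>150)&(V>140),.062))
  except Exception as e: print(e)
p,R,s=tool(); print(p,R.round(3))
print(togo([.4291,.0735,.14],.276))
E
```

```text
tab (array([0.4427457 , 0.30157806]), array([24.7, 11.4], dtype=float32), 0.5555068254470825, array([0.4427095 , 0.30146936]))
max() iterable argument is empty
tab (array([0.42902292, 0.07331996]), array([21.5, 10.4], dtype=float32), 1.8467360734939575, array([0.42910496, 0.07327362]))
[0.62973134 0.1157346  0.24975956] [[ 0.002  1.     0.03 ]
 [ 0.     0.03  -1.   ]
 [-1.     0.002 -0.   ]]
[np.float64(10.93), np.float64(-20.21), np.float64(3.62), -0.246]
```

View pics/top8.png

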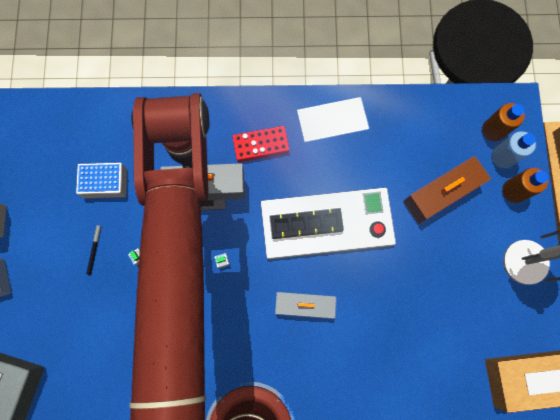

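Request:
carry_out --moves '[0.5, 0, -3, 0.5, -0.05, 0.5, 0, -6.5, 1.2, -0.1, 0.5, 0, -10, 1.8, -0.15, 0.5, 2, -13.5, 2.4, -0.2, 0.5, 5, -17, 3, -0.246, 0.5, 8, -19.5, 3.6, -0.246, 0.5, 10.9, -20.2, 3.6, -0.246, 0.5, 10.9, -20.2, 3.6, -0.246, 0.5, 10.9, -20.2, 3.6, -0.246, 0.5, 10.9, -20.2, 3.6, -0.246]'

```text
time: 8.2
tool_pos: [0.4297, 0.0737, 0.1407]
tool_rot: [0.564, 0.427, 0.564, -0.426]
contact_force: [0.5, 0.2, 0.9]
gripper_width: 0.501
```

```bash
python3 - <<'E'
from h import *
p,R,s=tool();print(s["time"],p,R[:,1],s["contact_force"],s["gripper_width"])
print(togo([.4291,.0735,.056],.276))
i=grab("side","side9");crop(i,250,180,380,310,5,"c13")
E
```

```text
8.2 [0.42972816 0.07372809 0.14073434] [0.96215487 0.2724987  0.00156773] [0.46042287 0.15302545 0.90184745] 0.5008189906077725
[np.float64(8.47), np.float64(-0.08), np.float64(0.0), -0.0]
```

View pics/c13.png

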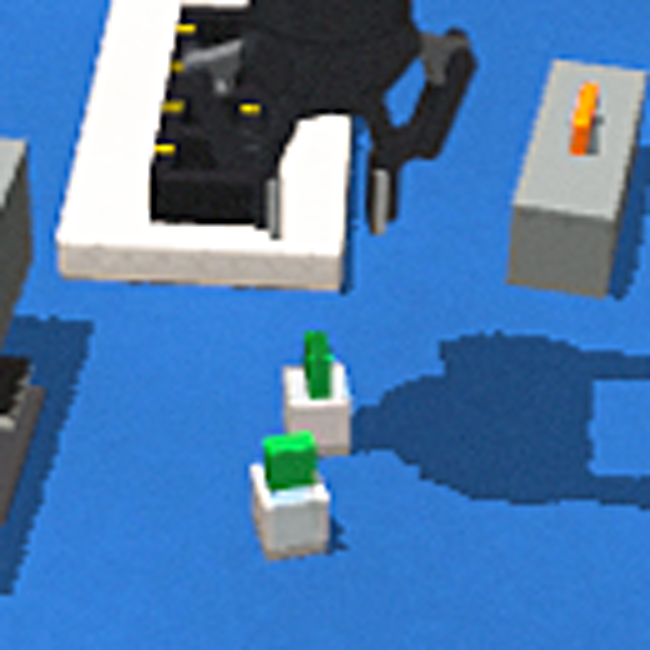

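Request:
carry_out --moves '[0.5, 3, -0.1, 0, 0, 0.5, 6, -0.1, 0, 0, 0.5, 8, -0.1, 0, 0, 0.5, 8.8, -0.1, 0, 0, 0.5, 8.8, -0.1, 0, 0, 0.5, 8.8, -0.1, 0, 0]'

```text
time: 8.75
tool_pos: [0.4293, 0.0735, 0.0531]
tool_rot: [0.565, 0.427, 0.563, -0.426]
contact_force: [-0.1, 0.8, 0.3]
gripper_width: 0.499
```

Request:
carry_out --moves '[0, 0, 0, 0, 0, 0, 0, 0, 0, 0, 0, 0, 0, 0, 0, 0, 0, 0, 0, 0, 0, 0, 0, 0, 0, 0, 0, 0, 0, 0]'

```text
time: 9.25
tool_pos: [0.429, 0.0734, 0.0532]
tool_rot: [0.565, 0.427, 0.563, -0.426]
contact_force: [0.6, 0.1, 6.0]
gripper_width: 0.123
```

```bash
python3 - <<'E'
from h import *
p,R,s=tool();print(s["time"],p,R[:,1],s["contact_force"],s["gripper_width"])
i=grab("side","side10");crop(i,250,180,380,310,5,"c14")
E
```

```text
9.25 [0.42904327 0.07342694 0.05320151] [0.96215414 0.27248524 0.00334841] [0.58508168 0.12372329 5.96695276] 0.12272886066954772
```

View pics/c14.png

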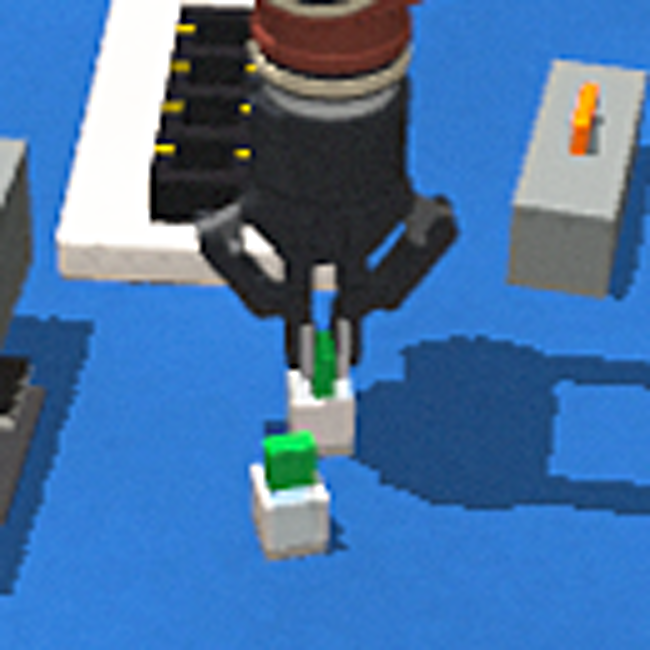

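Request:
carry_out --moves '[0, -1, 0, 0, 0, 0, -4, 0, 0, 0, 0, -8, 0, 0, 0, 0, -11, 0, 0, 0, 0, -11, 0, 0, 0, 0, -11, 0, 0, 0]'

```text
time: 9.8
tool_pos: [0.4287, 0.0734, 0.1641]
tool_rot: [0.565, 0.428, 0.563, -0.425]
contact_force: [-0.3, 0.7, -1.4]
gripper_width: 0.119
```

```bash
python3 - <<'E'
from h import *
p,R,s=tool();print(s["time"],p,R[:,1],s["contact_force"],s["gripper_width"])
print(togo([.5275,-.175,.163],.099))
E
```

```text
9.8 [0.42873865 0.07341721 0.16412311] [0.96212513 0.2725654  0.00483175] [-0.34133097  0.71061428 -1.38707815] 0.11949160397802687
[np.float64(0.16), np.float64(2.73), np.float64(26.59), 0.177]
```

Request:
carry_out --moves '[0, 0, 0.2, 1.5, 0.01, 0, 0, 0.5, 4.5, 0.03, 0, 0, 0.8, 8, 0.06, 0, 0, 1.2, 11.5, 0.08, 0, 0, 1.5, 15, 0.1, 0, 0, 1.9, 18.5, 0.13, 0, 0, 2.2, 22, 0.15, 0, 0, 2.5, 25, 0.177, 0, 0, 2.7, 26.6, 0.177, 0, 0, 2.7, 26.6, 0.177, 0, 0, 2.7, 26.6, 0.177, 0, 0, 2.7, 26.6, 0.177]'

```text
time: 10.8
tool_pos: [0.5248, -0.174, 0.1597]
tool_rot: [0.523, 0.474, 0.525, -0.475]
contact_force: [-1.0, -0.0, -0.6]
gripper_width: 0.121
```

```bash
python3 - <<'E'
from h import *
p,R,s=tool();print(s["time"],p,R[:,1],s["contact_force"],s["gripper_width"])
print(togo([.5275,-.175,.120],.099))
i=grab("side","side11");crop(i,230,130,340,240,6,"c15")
E
```

```text
10.8 [ 0.5247558  -0.17402517  0.15972794] [ 0.99506881  0.0991489  -0.00274798] [-0.95095587 -0.03976788 -0.63252228] 0.12099414226239691
[np.float64(3.97), np.float64(0.27), np.float64(0.13), 0.0]
```

View pics/c15.png

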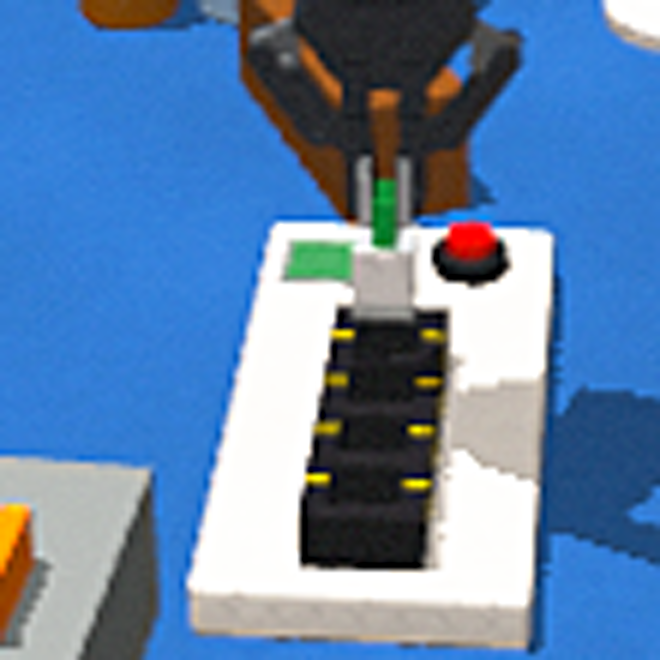

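Request:
carry_out --moves '[0, 1.5, 0.15, 0.1, 0, 0, 3, 0.15, 0.1, 0, 0, 3, 0.15, 0.1, 0, 0, 3, 0.15, 0.1, 0, 0, 3, 0.15, 0.1, 0]'

```text
time: 11.27
tool_pos: [0.5276, -0.1754, 0.132]
tool_rot: [0.525, 0.474, 0.524, -0.474]
contact_force: [-0.7, 0.1, -0.6]
gripper_width: 0.12
```

```bash
python3 - <<'E'
from h import *
p,R,s=tool();print(s["time"],p,s["joint_vel"].round(3),s["contact_force"])
print(togo([.5275,-.175,.105],.099))
i=grab("side","side12");crop(i,230,130,340,240,6,"c16")
E
```

```text
11.2667 [ 0.52763608 -0.17536336  0.13197683] [-0.004 -0.005 -0.019 -0.    -0.001 -0.001] [-0.7247573   0.09714974 -0.58364726]
[np.float64(2.7), np.float64(-0.01), np.float64(-0.04), 0.001]
```

View pics/c16.png

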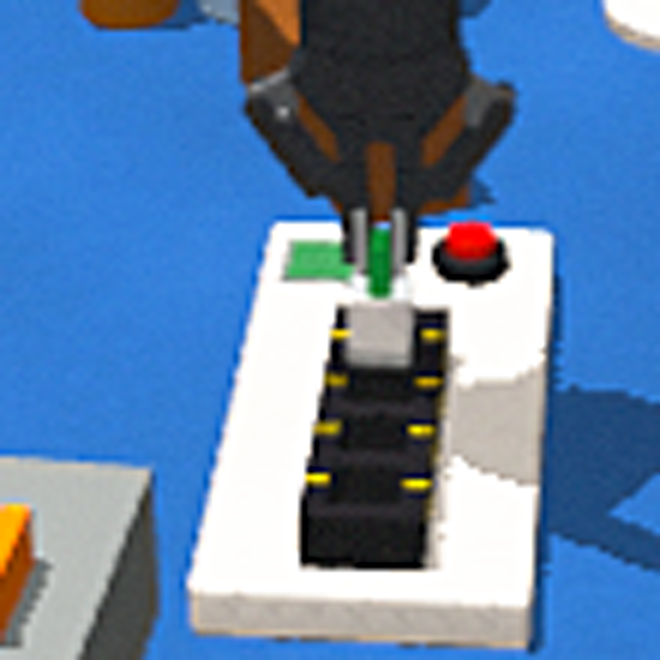

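Request:
carry_out --moves '[0, 1, 0, 0, 0, 0, 1.7, 0, 0, 0, 0, 2.0, 0, 0, 0, 0, 2.3, 0, 0, 0, 0, 2.6, 0, 0, 0, 0, 2.9, 0, 0, 0, 0, 2.9, 0, 0, 0]'

```text
time: 11.9
tool_pos: [0.5272, -0.1759, 0.1016]
tool_rot: [0.524, 0.475, 0.525, -0.475]
contact_force: [-0.2, 0.4, -0.9]
gripper_width: 0.121
```

Request:
carry_out --moves '[0, 0.4, 0, 0, 0, 0, 0.8, 0, 0, 0, 0, 1.1, 0, 0, 0, 0, 1.3, 0, 0, 0, 0, 1.3, 0, 0, 0, 0, 1.3, 0, 0, 0]'

```text
time: 12.4
tool_pos: [0.5275, -0.176, 0.0892]
tool_rot: [0.524, 0.475, 0.524, -0.475]
contact_force: [0.1, -0.1, -1.0]
gripper_width: 0.123
```

Request:
carry_out --moves '[0, 0.1, 0, 0, 0, 0, 0.2, 0, 0, 0, 0, 0.2, 0, 0, 0, 0.2, 0.2, 0, 0, 0, 0.45, 0.2, 0, 0, 0, 0.45, 0.2, 0, 0, 0, 0.45, -0.3, 0, 0, 0, 0.45, -3, 0, 0, 0, 0.45, -7, 0, 0, 0, 0.45, -11, 0, 0, 0, 0.45, -15, 0, 0, 0, 0.45, -15, 0, 0, 0]'

```text
time: 13.4
tool_pos: [0.5316, -0.1779, 0.2507]
tool_rot: [0.53, 0.476, 0.518, -0.473]
contact_force: [1.8, -0.7, 0.3]
gripper_width: 0.448
```

```bash
python3 - <<'E'
from h import *
p,R,s=tool();print(s["time"],p,s["contact_force"])
i=grab("side","side13");crop(i,230,130,340,240,6,"c17")
j=grab("top","top13")
for c in((110,235,165,280),(175,237,215,280)):
  print("tab",wr_up(j,"top",*c,6,lambda H,S,V:(H>45)&(H<85)&(S>150)&(V>140),.062))
print(togo([.4333,.1466,.163],.455-np.pi/2))
E
```

```text
13.4 [ 0.53158592 -0.17794212  0.25065367] [ 1.77162594 -0.67371013  0.34125389]
tab (array([0.44283002, 0.30158054]), array([24.7, 11.6], dtype=float32), 0.5823071599006653, array([0.44278747, 0.30143067]))
tab (array([0.43316751, 0.14640115]), array([24.5, 10.7], dtype=float32), 0.4661087095737457, array([0.43308108, 0.14637898]))
[np.float64(7.84), np.float64(-6.35), np.float64(-33.14), 1.215]
```

View pics/c17.png

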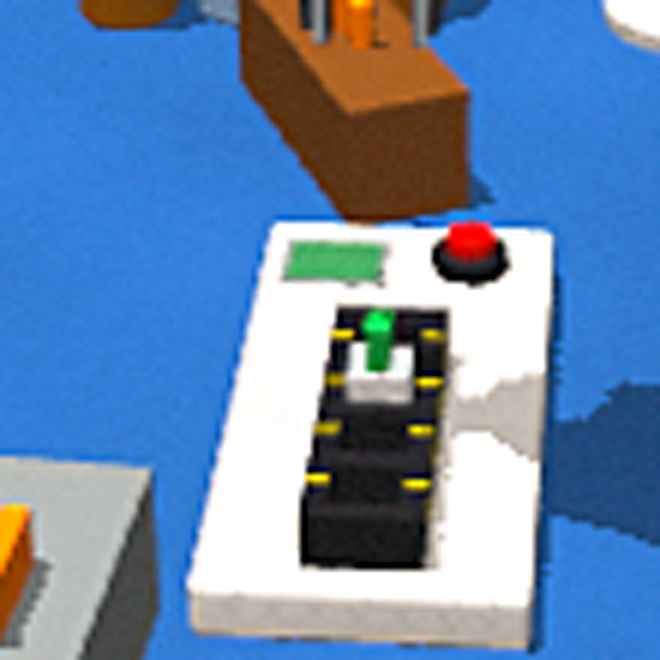

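View pics/top13.png

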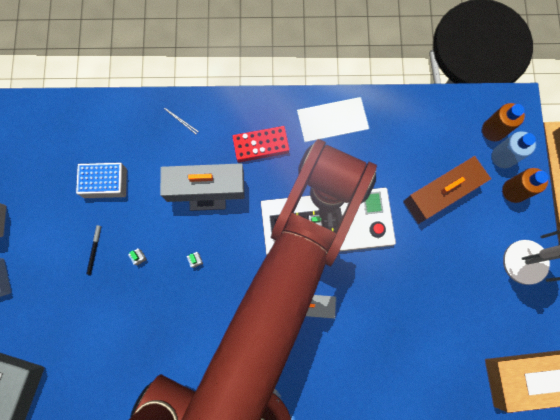

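Request:
carry_out --moves '[0.5, 0, -0.7, -3.5, 0.12, 0.5, 0, -1.4, -7.5, 0.24, 0.5, 0, -2.1, -11.5, 0.36, 0.5, 0, -2.9, -15.5, 0.48, 0.5, 0, -3.6, -19.5, 0.6, 0.5, 0, -4.4, -23.5, 0.72, 0.5, 0, -5.1, -27.5, 0.84, 0.5, 2, -5.8, -31, 0.96, 0.5, 5, -6.2, -33, 1.08, 0.5, 8, -6.2, -33, 1.2, 0.5, 8.5, -6.2, -33, 1.215, 0.5, 8.5, -6.2, -33, 1.215]'

```text
time: 14.5
tool_pos: [0.4292, 0.1464, 0.1486]
tool_rot: [-0.16, -0.685, -0.16, 0.693]
contact_force: [-0.6, 0.4, -0.1]
gripper_width: 0.498
```

Request:
carry_out --moves '[0.5, 0, 0, 0, 0, 0.5, 0, 0, 0, 0]'

```text
time: 14.67
tool_pos: [0.4337, 0.146, 0.1549]
tool_rot: [0.16, 0.689, 0.16, -0.689]
contact_force: [-0.2, -0.5, 0.9]
gripper_width: 0.493
```

```bash
python3 - <<'E'
from h import *
p,R,s=tool();print(s["time"],p,s["joint_vel"].round(2),s["contact_force"])
print(togo([.4332,.1465,.053],.46-np.pi/2))
i=grab("side","side14");crop(i,250,180,380,310,5,"c18")
E
```

```text
14.6667 [0.43371059 0.1460235  0.15491499] [-0.01 -0.01 -0.02 -0.    0.    0.  ] [-0.20935824 -0.47840278  0.90905961]
[np.float64(10.19), np.float64(-0.07), np.float64(0.03), -0.004]
```

View pics/c18.png

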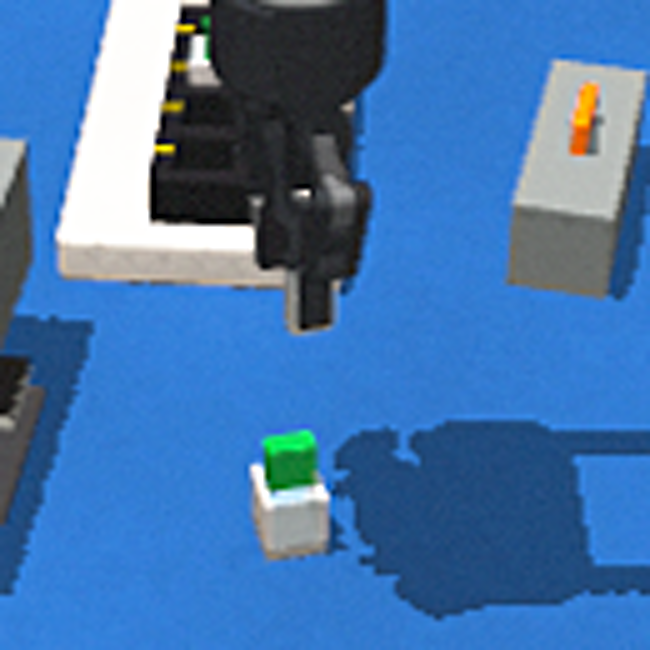

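Request:
carry_out --moves '[0.5, 3, -0.1, 0, 0, 0.5, 6, -0.1, 0, 0, 0.5, 8.5, -0.1, 0, 0, 0.5, 10.2, -0.1, 0, 0, 0.5, 10.2, -0.1, 0, 0, 0.5, 10.2, -0.1, 0, 0, 0, 10.2, -0.1, 0, 0, 0, 10.2, -0.1, 0, 0, 0, 10.2, -0.1, 0, 0, 0, 10.2, -0.1, 0, 0, 0, 10.2, -0.1, 0, 0, 0, 10.2, -0.1, 0, 0]'

```text
time: 15.72
tool_pos: [0.4345, 0.1473, 0.0546]
tool_rot: [0.16, 0.69, 0.159, -0.688]
contact_force: [-0.2, -0.5, 6.3]
gripper_width: 0.127
```

```bash
python3 - <<'E'
from h import *
p,R,s=tool();print(s["time"],p,s["gripper_width"],s["contact_force"])
i=grab("side","side15");crop(i,250,180,380,310,5,"c19")
E
```

```text
15.7167 [0.43453316 0.14730513 0.05463882] 0.12667261052092943 [-0.1921152  -0.49435148  6.33745201]
```

View pics/c19.png

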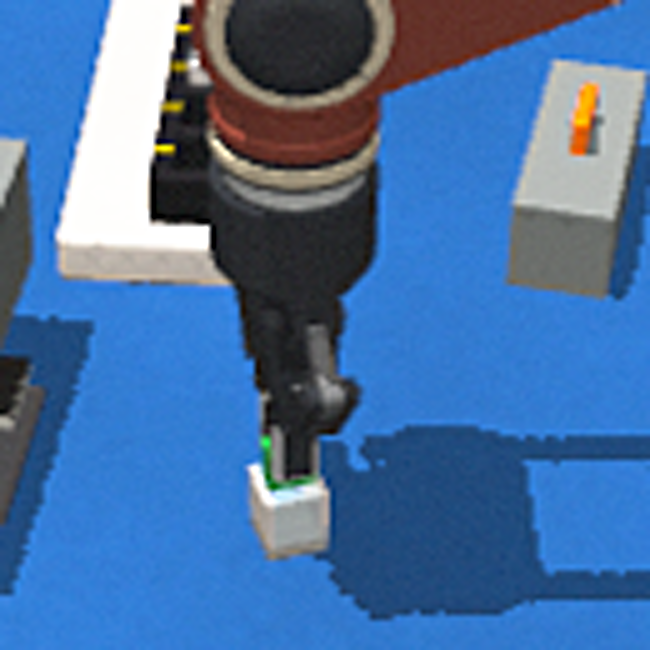

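Request:
carry_out --moves '[0, -1, 0, 0, 0, 0, -4, 0, 0, 0, 0, -8, 0, 0, 0, 0, -11, 0, 0, 0, 0, -11, 0, 0, 0, 0, -11, 0, 0, 0]'

```text
time: 16.27
tool_pos: [0.4343, 0.1475, 0.1656]
tool_rot: [0.16, 0.691, 0.159, -0.687]
contact_force: [0.7, -0.6, -1.4]
gripper_width: 0.12
```

```bash
python3 - <<'E'
from h import *
p,R,s=tool();print(s["time"],p,s["gripper_width"],s["contact_force"])
print(togo([.5232,-.1312,.165],.099))
i=grab("side","side16");crop(i,250,180,380,310,5,"c20")
E
```

```text
16.2667 [0.43434132 0.14748381 0.16561778] 0.11978162749919496 [ 0.6724861  -0.62414405 -1.35601357]
[np.float64(0.08), np.float64(28.94), np.float64(4.26), -1.215]
```

View pics/c20.png

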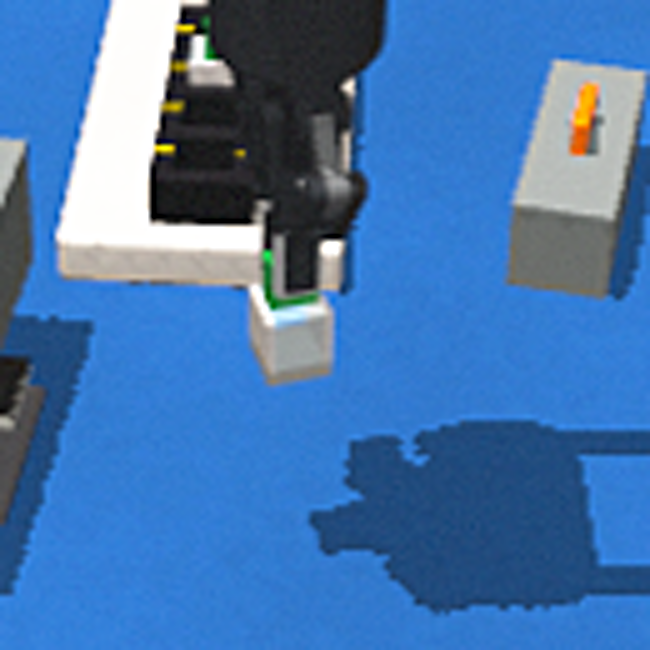

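Request:
carry_out --moves '[0, 0, 1.5, 0.2, -0.1, 0, 0, 4.5, 0.6, -0.2, 0, 0, 8, 1.1, -0.32, 0, 0, 11.5, 1.6, -0.44, 0, 0, 15, 2.1, -0.56, 0, 0, 18.5, 2.6, -0.68, 0, 0, 22, 3.2, -0.8, 0, 0, 25, 3.7, -0.92, 0, 0, 27.5, 4, -1.04, 0, 0, 28.9, 4.26, -1.16, 0, 0, 28.9, 4.26, -1.215, 0, 0, 28.9, 4.26, -1.215]'

```text
time: 17.32
tool_pos: [0.5201, -0.1316, 0.1598]
tool_rot: [0.522, 0.474, 0.526, -0.475]
contact_force: [0.4, -0.6, -0.4]
gripper_width: 0.118
```

Request:
carry_out --moves '[0, 1, 0, 0, 0, 0, 2, 0, 0, 0, 0, 2, 0, 0, 0, 0, 2, 0, 0, 0]'

```text
time: 17.65
tool_pos: [0.5202, -0.1301, 0.1403]
tool_rot: [0.523, 0.474, 0.525, -0.475]
contact_force: [0.0, -0.9, -0.5]
gripper_width: 0.121
```

```bash
python3 - <<'E'
from h import *
p,R,s=tool();print(s["time"],p,s["gripper_width"],s["joint_vel"].round(2))
print(togo([.5232,-.1312,.09],.099))
i=grab("side","side17");crop(i,230,130,340,240,6,"c21")
E
```

```text
17.65 [ 0.52017286 -0.13014875  0.14027579] 0.12140815277555256 [-0.   -0.01 -0.03  0.    0.   -0.  ]
[np.float64(5.03), np.float64(0.31), np.float64(0.14), 0.0]
```

View pics/c21.png

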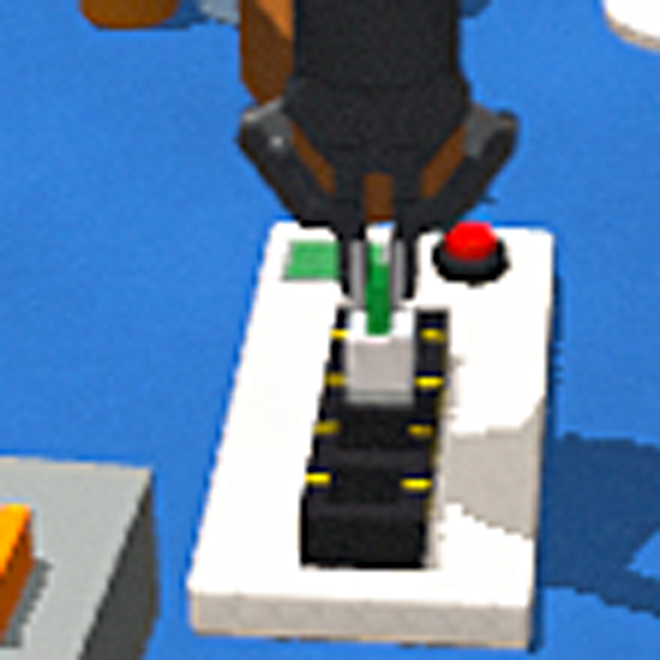

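Request:
carry_out --moves '[0, 0.5, 0.31, 0.16, 0, 0, 1, 0.31, 0.16, 0, 0, 1, 0.31, 0.16, 0, 0, 1, 0.31, 0.16, 0]'

```text
time: 18.03
tool_pos: [0.5245, -0.1323, 0.132]
tool_rot: [0.524, 0.475, 0.524, -0.475]
contact_force: [-0.7, -0.7, -0.7]
gripper_width: 0.123
```

```bash
python3 - <<'E'
from h import *
p,R,s=tool();print(s["time"],p)
print(togo([.5232,-.1314,.0896],.099))
i=grab("side","side18");crop(i,230,130,340,240,6,"c22")
E
```

```text
18.0333 [ 0.52452366 -0.13234061  0.13195181]
[np.float64(4.24), np.float64(-0.12), np.float64(-0.11), -0.0]
```

View pics/c22.png

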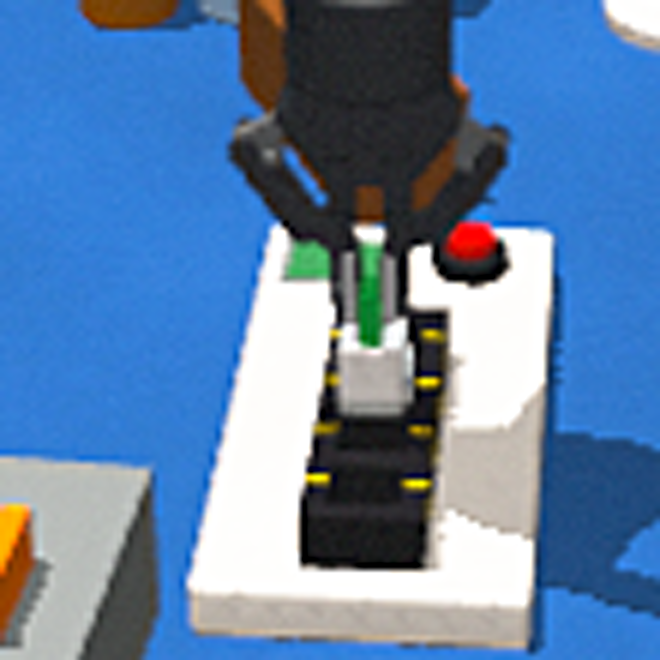

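Request:
carry_out --moves '[0, 0.5, -0.1, -0.1, 0, 0, 1.2, -0.1, -0.1, 0, 0, 1.2, -0.1, -0.1, 0, 0, 1.5, -0.1, -0.1, 0, 0, 1.8, -0.1, -0.1, 0, 0, 2.1, -0.1, -0.1, 0, 0, 2.4, -0.1, -0.1, 0, 0, 2.7, -0.1, -0.1, 0, 0, 2.7, -0.1, -0.1, 0]'

```text
time: 18.83
tool_pos: [0.5232, -0.1315, 0.1045]
tool_rot: [0.524, 0.474, 0.525, -0.475]
contact_force: [-0.5, 0.8, -1.3]
gripper_width: 0.122
```

Request:
carry_out --moves '[0, 0.4, 0, 0, 0, 0, 0.8, 0, 0, 0, 0, 1.1, 0, 0, 0, 0, 1.4, 0, 0, 0, 0, 1.5, 0, 0, 0, 0, 1.6, 0, 0, 0, 0, 1.6, 0, 0, 0]'

```text
time: 19.42
tool_pos: [0.5234, -0.1317, 0.0897]
tool_rot: [0.524, 0.474, 0.524, -0.475]
contact_force: [-3.3, 0.5, 2.7]
gripper_width: 0.12
```

Seated (z at target, light upward force). Release and rise.

Request:
carry_out --moves '[0.2, 0, 0, 0, 0, 0.45, 0, 0, 0, 0, 0.45, 0, 0, 0, 0, 0.45, -0.3, 0, 0, 0, 0.45, -3, 0, 0, 0, 0.45, -7, 0, 0, 0, 0.45, -11, 0, 0, 0, 0.45, -15, 0, 0, 0, 0.45, -15, 0, 0, 0, 0.45, -15, 0, 0, 0]'

```text
time: 20.25
tool_pos: [0.5255, -0.1324, 0.2438]
tool_rot: [0.527, 0.476, 0.521, -0.474]
contact_force: [-0.7, -0.2, 0.2]
gripper_width: 0.449
```

```bash
python3 - <<'E'
from h import *
p,R,s=tool();print(s["time"],p,s["contact_force"])
i=grab("side","side19");crop(i,230,130,340,240,6,"c23")
j=grab("top","top19")
print("tab",wr_up(j,"top",100,225,175,290,6,lambda H,S,V:(H>45)&(H<85)&(S>150)&(V>140),.062))
print(togo([.4428,.3015,.155],.575-np.pi/2))
E
```

```text
20.25 [ 0.5255099  -0.13235276  0.24383641] [-0.71283316 -0.22169377  0.16533102]
tab (array([0.442802  , 0.30156207]), array([24.8, 11.6], dtype=float32), 0.5823061466217041, array([0.44274375, 0.3014191 ]))
[np.float64(8.39), np.float64(-3.73), np.float64(-43.88), 1.095]
```

View pics/c23.png

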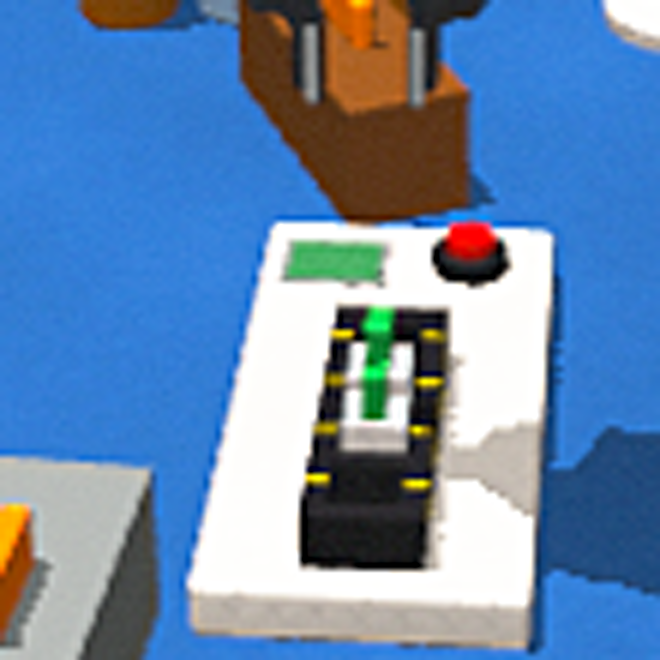

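View pics/top19.png

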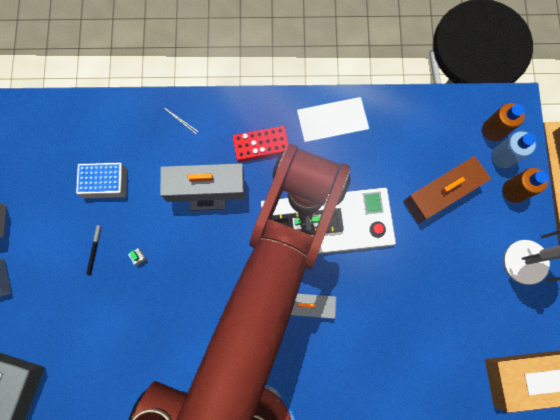

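Request:
carry_out --moves '[0.5, 0, -0.3, -3, 0.1, 0.5, 0, -0.6, -7, 0.2, 0.5, 0, -1, -11, 0.3, 0.5, 0, -1.3, -15, 0.4, 0.5, 0, -1.7, -19, 0.5, 0.5, 0, -2, -23, 0.6, 0.5, 0, -2.4, -27, 0.7, 0.5, 0, -2.7, -31, 0.8, 0.5, 0, -3, -35, 0.9, 0.5, 0, -3.4, -39, 1.0, 0.5, 0, -3.7, -42.5, 1.095, 0.5, 0, -3.7, -43.9, 1.095]'

```text
time: 21.35
tool_pos: [0.4409, 0.3046, 0.2366]
tool_rot: [-0.201, -0.676, -0.201, 0.68]
contact_force: [0.2, 0.0, 0.4]
gripper_width: 0.501
```

Request:
carry_out --moves '[0.5, 3, 0, 0, 0, 0.5, 6, 0, 0, 0, 0.5, 8.4, 0, 0, 0, 0.5, 8.4, 0, 0, 0, 0.5, 8.4, 0, 0, 0]'

```text
time: 21.77
tool_pos: [0.4418, 0.3004, 0.1524]
tool_rot: [-0.201, -0.676, -0.2, 0.68]
contact_force: [0.5, 0.8, 1.1]
gripper_width: 0.501
```

```bash
python3 - <<'E'
from h import *
p,R,s=tool();print(s["time"],p,s["joint_vel"].round(2))
print(togo([.4428,.3015,.053],.575-np.pi/2))
i=grab("side","side20");crop(i,230,200,360,350,4,"c24")
b=max(blobs(masks(i)["green"][290:340,270:310]),key=lambda b:b[1]);print(b[0],b[1])
E
```

```text
21.7667 [0.44175164 0.30036869 0.15238465] [-0.   -0.04 -0.07  0.   -0.    0.01]
[np.float64(9.94), np.float64(-0.03), np.float64(-0.21), 0.0]
(np.float64(21.65), np.float64(29.78)) 130
```

View pics/c24.png

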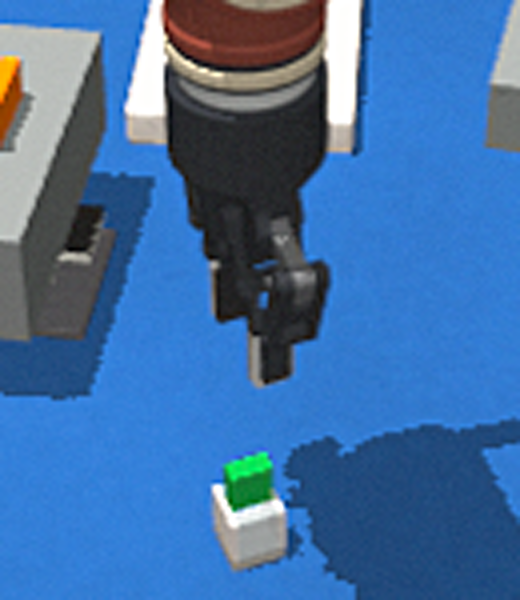

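Request:
carry_out --moves '[0.5, 2, 0, -0.2, 0, 0.5, 5, 0, -0.2, 0, 0.5, 8, 0, -0.2, 0, 0.5, 9.9, 0, -0.2, 0, 0.5, 9.9, 0, -0.2, 0, 0.5, 9.9, 0, -0.2, 0, 0, 9.9, 0, -0.2, 0, 0, 9.9, 0, -0.2, 0, 0, 9.9, 0, -0.2, 0, 0, 9.9, 0, -0.2, 0, 0, 9.9, 0, -0.2, 0, 0, 9.9, 0, -0.2, 0]'

```text
time: 22.82
tool_pos: [0.4468, 0.3039, 0.0593]
tool_rot: [0.2, 0.68, 0.201, -0.676]
contact_force: [-1.3, 1.2, 7.4]
gripper_width: 0.115
```

```bash
python3 - <<'E'
from h import *
p,R,s=tool();print(s["time"],p,s["gripper_width"],s["contact_force"])
i=grab("side","side21");crop(i,230,200,360,350,4,"c25")
E
```

```text
22.8167 [0.44680945 0.30391289 0.05929549] 0.11485177225195749 [-1.34616547  1.19730779  7.40004205]
```

View pics/c25.png

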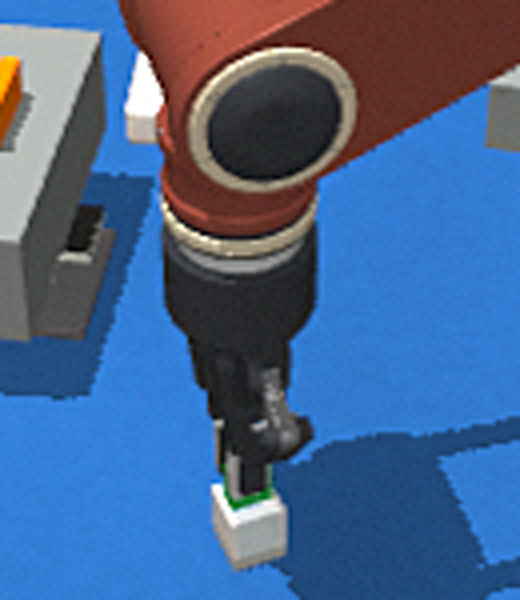

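Request:
carry_out --moves '[0.5, 0, 0, 0, 0, 0.5, 0, 0, 0, 0, 0.5, 0, 0, 0, 0, 0.5, 0, 0, 0, 0]'

```text
time: 23.2
tool_pos: [0.4449, 0.3025, 0.0562]
tool_rot: [-0.2, -0.678, -0.2, 0.678]
contact_force: [0.1, -0.5, -0.5]
gripper_width: 0.495
```

```bash
python3 - <<'E'
from h import *
p,R,s=tool();print(s["time"],p,s["gripper_width"],s["contact_force"])
print(togo([.4428,.3015,.053],.575-np.pi/2))
i=grab("side","side22");crop(i,230,200,360,350,4,"c26")
E
```

```text
23.2 [0.44487868 0.30252568 0.05619001] 0.49489069342473313 [ 0.07980384 -0.54916586 -0.4776507 ]
[np.float64(0.32), np.float64(-0.03), np.float64(0.23), -0.0]
```

View pics/c26.png

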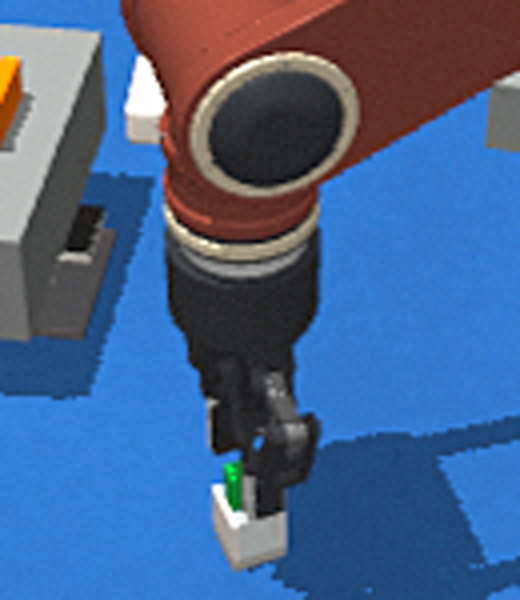

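Request:
carry_out --moves '[0.5, 0.3, 0, 0.25, 0, 0.5, 0.3, 0, 0.25, 0, 0.5, 0.3, 0, 0.25, 0, 0, 0.3, 0, 0.25, 0, 0, 0.3, 0, 0.25, 0, 0, 0.3, 0, 0.25, 0, 0, 0.3, 0, 0.25, 0, 0, 0.3, 0, 0.25, 0, 0, 0.3, 0, 0.25, 0]'

```text
time: 24.0
tool_pos: [0.4431, 0.3014, 0.0535]
tool_rot: [0.2, 0.678, 0.2, -0.678]
contact_force: [-0.2, -0.3, -0.0]
gripper_width: 0.122
```

```bash
python3 - <<'E'
from h import *
p,R,s=tool();print(s["time"],p,s["gripper_width"],s["contact_force"])
print(togo([.4428,.3015,.053],.575-np.pi/2))
E
```

```text
24.0 [0.44308849 0.30135502 0.05348032] 0.12219711772041132 [-0.20165018 -0.3127376  -0.03901384]
[np.float64(0.05), np.float64(-0.03), np.float64(0.02), -0.0]
```

Request:
carry_out --moves '[0, -1, 0, 0, 0, 0, -4, 0, 0, 0, 0, -8, 0, 0, 0, 0, -11, 0, 0, 0, 0, -11, 0, 0, 0, 0, -11, 0, 0, 0]'

```text
time: 24.5
tool_pos: [0.4445, 0.3022, 0.1669]
tool_rot: [0.2, 0.68, 0.201, -0.676]
contact_force: [0.2, -0.5, -1.6]
gripper_width: 0.129
```

```bash
python3 - <<'E'
from h import *
p,R,s=tool();print(s["time"],p,s["gripper_width"],s["contact_force"])
print(togo([.5189,-.0874,.170],.099))
i=grab("side","side23");crop(i,230,200,360,350,4,"c27")
E
```

```text
24.5 [0.4445457  0.30215386 0.16691814] 0.1285028165130614 [ 0.16417751 -0.45600036 -1.5655162 ]
[np.float64(-0.37), np.float64(36.74), np.float64(14.94), -1.095]
```

View pics/c27.png

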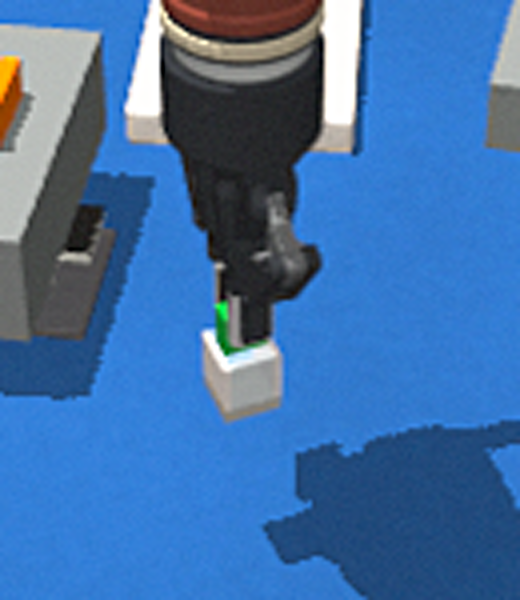

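Request:
carry_out --moves '[0, -0.3, 1.5, 0.6, -0.1, 0, -0.3, 5, 2, -0.2, 0, -0.3, 8.5, 3.5, -0.3, 0, -0.3, 12, 4.9, -0.4, 0, -0.3, 15.5, 6.3, -0.5, 0, -0.3, 19, 7.7, -0.6, 0, -0.3, 22.5, 9.1, -0.7, 0, -0.3, 26, 10.6, -0.8, 0, -0.3, 29.5, 12, -0.9, 0, -0.3, 33, 13.4, -1.0, 0, -0.3, 35.8, 14.5, -1.095, 0, -0.3, 36.7, 14.9, -1.095]'

```text
time: 25.55
tool_pos: [0.5166, -0.091, 0.1642]
tool_rot: [0.523, 0.474, 0.525, -0.476]
contact_force: [0.1, -0.8, -0.2]
gripper_width: 0.124
```

Request:
carry_out --moves '[0, 1, 0, 0, 0, 0, 2, 0, 0, 0, 0, 2, 0, 0, 0, 0, 2, 0, 0, 0, 0, 2, 0, 0, 0]'

```text
time: 25.97
tool_pos: [0.517, -0.0863, 0.1457]
tool_rot: [0.524, 0.474, 0.525, -0.474]
contact_force: [0.6, -1.4, -0.8]
gripper_width: 0.119
```

```bash
python3 - <<'E'
from h import *
p,R,s=tool();print(s["time"],p,s["gripper_width"],s["joint_vel"].round(2))
print(togo([.5189,-.0875,.0885],.099))
i=grab("side","side24");crop(i,230,130,340,240,6,"c28")
E
```

```text
25.9667 [ 0.51698546 -0.08625164  0.14565431] 0.11940746584075221 [-0.   -0.01 -0.02 -0.    0.   -0.  ]
[np.float64(5.72), np.float64(0.18), np.float64(0.15), 0.002]
```

View pics/c28.png

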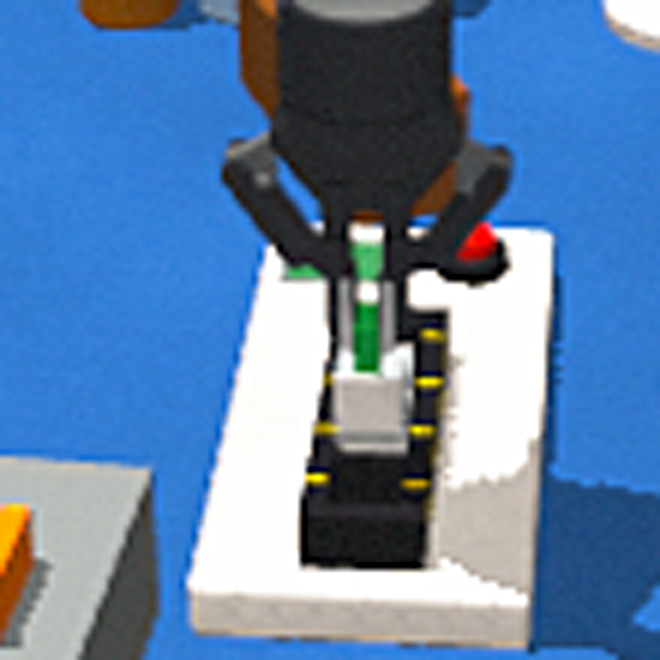

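Request:
carry_out --moves '[0, 1, 0.16, 0.13, 0, 0, 2, 0.16, 0.13, 0, 0, 2.3, 0.16, 0.13, 0, 0, 2.3, 0.16, 0.13, 0, 0, 2.3, 0.16, 0.13, 0]'

```text
time: 26.43
tool_pos: [0.5188, -0.0887, 0.1227]
tool_rot: [0.524, 0.474, 0.525, -0.475]
contact_force: [0.3, -0.8, -1.1]
gripper_width: 0.119
```

```bash
python3 - <<'E'
from h import *
p,R,s=tool();print(s["time"],p,s["contact_force"])
print(togo([.5189,-.0875,.0885],.099))
i=grab("side","side25");crop(i,230,130,340,240,6,"c29")
E
```

```text
26.4333 [ 0.51878135 -0.08871378  0.12268868] [ 0.28842537 -0.79916907 -1.12830523]
[np.float64(3.42), np.float64(0.03), np.float64(-0.12), -0.0]
```

View pics/c29.png

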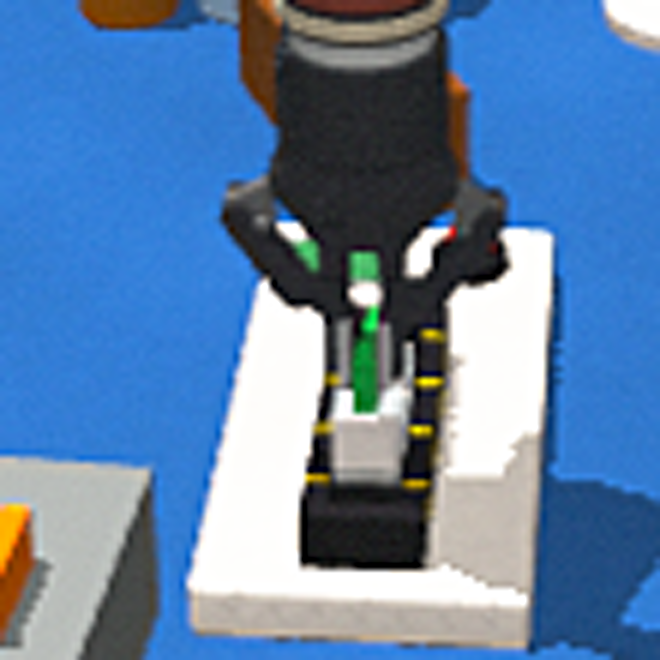

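Request:
carry_out --moves '[0, 0.4, 0, -0.08, 0, 0, 0.7, 0, -0.08, 0, 0, 1, 0, -0.08, 0, 0, 1.3, 0, -0.08, 0, 0, 1.6, 0, -0.08, 0, 0, 1.9, 0, -0.08, 0, 0, 1.9, 0, -0.08, 0]'

```text
time: 27.07
tool_pos: [0.5186, -0.0879, 0.1035]
tool_rot: [0.524, 0.474, 0.525, -0.475]
contact_force: [0.5, -0.5, -1.0]
gripper_width: 0.121
```

Request:
carry_out --moves '[0, 0.4, 0, 0, 0, 0, 0.8, 0, 0, 0, 0, 1.1, 0, 0, 0, 0, 1.4, 0, 0, 0, 0, 1.6, 0, 0, 0, 0, 1.6, 0, 0, 0]'

```text
time: 27.57
tool_pos: [0.5193, -0.0881, 0.0885]
tool_rot: [0.524, 0.475, 0.524, -0.475]
contact_force: [0.6, -0.8, -0.2]
gripper_width: 0.123
```

Request:
carry_out --moves '[0, 0.1, 0, 0, 0, 0.2, 0.1, 0, 0, 0, 0.45, 0.1, 0, 0, 0, 0.45, 0.1, 0, 0, 0, 0.45, -0.3, 0, 0, 0, 0.45, -3, 0, 0, 0, 0.45, -7, 0, 0, 0, 0.45, -11, 0, 0, 0, 0.45, -15, 0, 0, 0, 0.45, -16, 0, 0, 0, 0.45, -16, 0, 0, 0]'

```text
time: 28.48
tool_pos: [0.5214, -0.0888, 0.2541]
tool_rot: [0.527, 0.476, 0.521, -0.473]
contact_force: [-0.5, -1.0, 0.2]
gripper_width: 0.452
```

```bash
python3 - <<'E'
from h import *
p,R,s=tool();print(s["time"],p)
i=grab("side","side26");crop(i,230,130,340,240,6,"c30")
j=grab("top","top26"); 
u=wr_up(j,"top",180,165,220,190,6,lambda H,S,V:(H>5)&(H<25)&(S>150)&(V>120),.156); print("fin",u)
print(togo([.6292,.1158,.25],.031))
E
```

```text
28.4833 [ 0.52143635 -0.08875677  0.25413368]
fin (array([0.62623218, 0.11684222]), array([60.1, 14.9], dtype=float32), 1.5983206033706665, array([0.62653155, 0.11742943]))
[np.float64(-0.2), np.float64(12.99), np.float64(-19.19), 0.068]
```

View pics/c30.png

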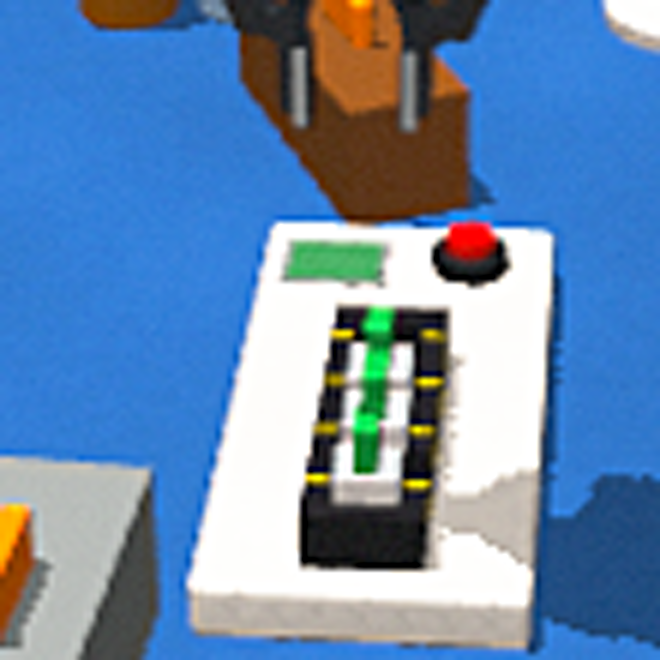

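View pics/top26.png

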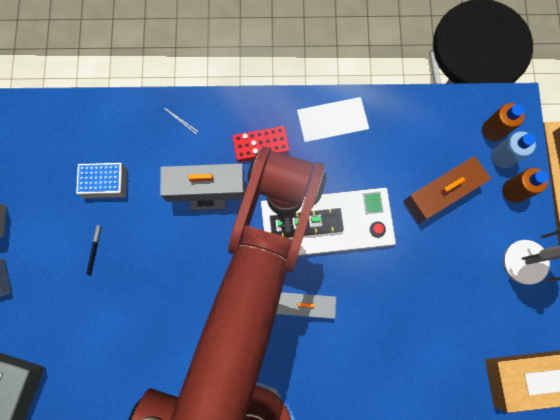

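```bash
python3 - <<'E'
from h import *
print(togo([.6287,.117,.25],.03))
E
```

```text
[np.float64(-0.2), np.float64(12.95), np.float64(-19.31), 0.069]
```

Request:
carry_out --moves '[0.45, 0, 2, -3, 0.02, 0.45, 0, 4, -6, 0.04, 0.45, 0, 6, -9, 0.068, 0.45, 0, 8, -12, 0.068, 0.45, 0, 10, -15, 0.068, 0.45, 0, 12, -18, 0.068, 0.45, 0, 13.2, -19.3, 0.068, 0.45, 0, 13.2, -19.3, 0.068, 0.45, 0, 13.2, -19.3, 0.068, 0.45, 0, 13.2, -19.3, 0.068]'

```text
time: 29.42
tool_pos: [0.6302, 0.1164, 0.2459]
tool_rot: [0.507, 0.491, 0.508, -0.493]
contact_force: [0.3, -0.2, -0.3]
gripper_width: 0.449
```

```bash
python3 - <<'E'
from h import *
p,R,s=tool();print(s["time"],p,s["joint_vel"].round(2))
print(togo([.6287,.117,.149],.03))
i=grab("side","side27");crop(i,160,100,320,300,3,"c31")
j=grab("top","top27");crop(j,255,185,405,260,5,"c32")
for c in((270,205,290,240),(288,205,308,240),(305,205,325,240)):
  print("tab",wr_up(j,"top",*c,6,lambda H,S,V:(H>45)&(H<85)&(S>150)&(V>120),.097))
E
```

```text
29.4167 [0.63020301 0.11641638 0.24589751] [-0.01 -0.02 -0.    0.   -0.   -0.  ]
[np.float64(9.69), np.float64(-0.11), np.float64(-0.07), 0.001]
tab (array([ 0.51692352, -0.0881095 ]), array([19.7, 10.8], dtype=float32), 1.6360939741134644, array([ 0.51663572, -0.08799176]))
tab (array([ 0.52114282, -0.13250142]), array([20.7,  9.5], dtype=float32), 1.7614457607269287, array([ 0.52112639, -0.13234332]))Traceback (most recent call last):
  File "<stdin>", line 7, in <module>
  File "h.py", line 55, in wr_up
    k=max(blobs(m),key=lambda b:b[1]); ys,xs=np.nonzero(k[3])
ValueError: max() iterable argument is empty
```

View pics/c31.png

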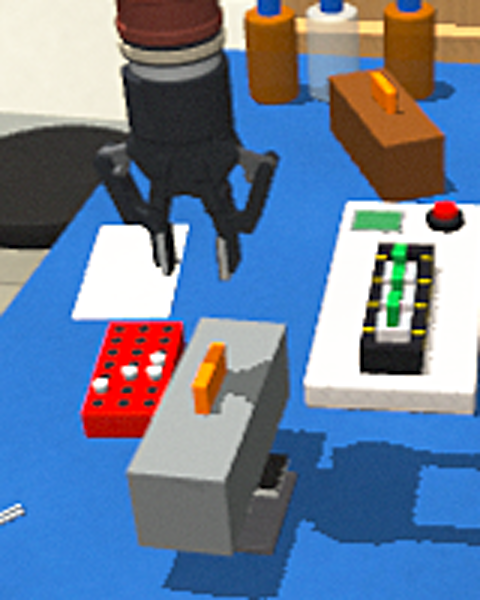

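View pics/c32.png

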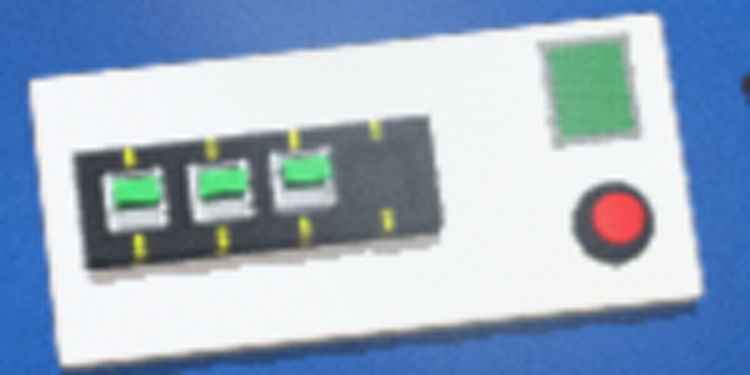

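```bash
python3 - <<'E'
from h import *
j=cv2.imread("pics/top27.png")
for b in blobs(masks(j)["green"][205:240,265:345],5): 
    px=(b[0][0]+265,b[0][1]+205); print(px,b[1],onz("top",px,.097).round(4))
print(hsv(j)[216:223,312:321].tolist()[3])
for c in((270,205,290,240),(288,205,308,240),(306,205,328,240)):
  try: print("tab",wr_up(j,"top",*c,6,lambda H,S,V:(H>45)&(H<85)&(S>110)&(V>110),.097))
  except ValueError: print("none")
E
```

```text
(np.float64(315.52), np.float64(218.67)) 27 [ 0.5274 -0.1752  0.097 ]
(np.float64(299.03), np.float64(221.11)) 35 [ 0.5214 -0.1325  0.097 ]
(np.float64(281.79), np.float64(223.03)) 39 [ 0.5168 -0.0879  0.097 ]
[[69, 137, 209], [70, 145, 227], [69, 143, 228], [70, 144, 228], [70, 145, 227], [69, 145, 227], [69, 143, 223], [70, 141, 220], [72, 129, 223]]
tab (array([ 0.51677264, -0.08816038]), array([22.5, 13.9], dtype=float32), 1.6735531091690063, array([ 0.51715201, -0.088217  ]))
tab (array([ 0.5212937 , -0.13280092]), array([23.6, 13.3], dtype=float32), 1.6623828411102295, array([ 0.5213639 , -0.13249712]))
tab (array([ 0.52761157, -0.17664485]), array([23.3, 12.3], dtype=float32), 1.561029314994812, array([ 0.52742691, -0.17612366]))
```

Request:
carry_out --moves '[0.45, 2.5, -0.15, -0.07, 0, 0.45, 6, -0.15, -0.07, 0, 0.45, 8.5, -0.15, -0.07, 0, 0.45, 9.5, -0.15, -0.07, 0, 0.45, 9.5, -0.15, -0.07, 0, 0.45, 9.5, -0.15, -0.07, 0]'

```text
time: 30.02
tool_pos: [0.6299, 0.1171, 0.1539]
tool_rot: [0.508, 0.492, 0.507, -0.492]
contact_force: [-0.1, 0.2, -0.1]
gripper_width: 0.453
```

```bash
python3 - <<'E'
from h import *
p,R,s=tool();print(s["time"],p,s["contact_force"])
print(togo([.6287,.117,.149],.03))
E
```

```text
30.0167 [0.62989341 0.1171212  0.15390129] [-0.11479439  0.19075975 -0.07192857]
[np.float64(0.49), np.float64(-0.12), np.float64(0.01), 0.0]
```

Request:
carry_out --moves '[0.45, 0.3, -0.1, 0, 0, 0.45, 0.3, -0.1, 0, 0, 0.3, 0.3, -0.1, 0, 0, 0, 0.3, -0.1, 0, 0, 0, 0.3, -0.1, 0, 0, 0, 0.3, -0.1, 0, 0, 0, 0.3, -0.1, 0, 0, 0, 0.3, -0.1, 0, 0]'

```text
time: 30.68
tool_pos: [0.6296, 0.1178, 0.1519]
tool_rot: [0.508, 0.493, 0.507, -0.492]
contact_force: [-0.9, 0.1, 4.8]
gripper_width: 0.117
```

```bash
python3 - <<'E'
from h import *
p,R,s=tool();print(s["time"],p,s["contact_force"],s["gripper_width"])
i=grab("side","side28");crop(i,160,150,320,310,4,"c33")
E
```

```text
30.6833 [0.62955001 0.11778721 0.15189771] [-0.90759837  0.13399667  4.82992363] 0.11717006640447872
```

View pics/c33.png

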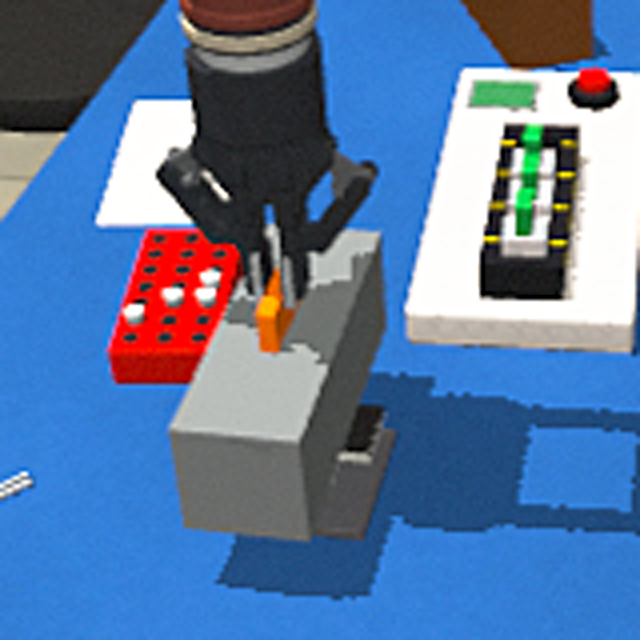

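Request:
carry_out --moves '[0, -0.5, 0, 0, 0, 0, -2, 0, 0, 0, 0, -5, 0, 0, 0, 0, -8, 0, 0, 0, 0, -11, 0, 0, 0, 0, -12, 0, 0, 0, 0, -12, 0, 0, 0, 0, -12, 0, 0, 0]'

```text
time: 31.4
tool_pos: [0.6287, 0.1177, 0.27]
tool_rot: [0.508, 0.492, 0.508, -0.492]
contact_force: [-0.2, 0.5, -2.5]
gripper_width: 0.122
```

```bash
python3 - <<'E'
from h import *
p,R,s=tool();print(s["time"],p,s["contact_force"],s["gripper_width"])
print(togo([.5254,-.1531,.27],.099))
E
```

```text
31.4 [0.62869181 0.11768795 0.27000491] [-0.22354448  0.49207123 -2.5129584 ] 0.12176586099686021
[np.float64(0.0), np.float64(-11.16), np.float64(26.75), -0.068]
```

Request:
carry_out --moves '[0, 0, -0.5, 1.2, -0.005, 0, 0, -1.5, 3.6, -0.01, 0, 0, -2.8, 6.6, -0.02, 0, 0, -4, 9.6, -0.03, 0, 0, -5.3, 12.6, -0.035, 0, 0, -6.5, 15.6, -0.04, 0, 0, -7.8, 18.6, -0.05, 0, 0, -9, 21.6, -0.06, 0, 0, -10.2, 24.5, -0.068, 0, 0, -10.9, 26.1, -0.068, 0, 0, -11.2, 26.8, -0.068, 0, 0, -11.2, 26.8, -0.068]'

```text
time: 32.4
tool_pos: [0.5236, -0.1549, 0.2679]
tool_rot: [0.522, 0.475, 0.525, -0.476]
contact_force: [0.3, 0.4, -1.9]
gripper_width: 0.117
```

Request:
carry_out --moves '[0, 0, 0, 0, 0, 0, 0, 0, 0, 0, 0, 0, 0, 0, 0]'

```text
time: 32.65
tool_pos: [0.5254, -0.1525, 0.2699]
tool_rot: [0.524, 0.474, 0.525, -0.474]
contact_force: [0.8, -0.8, -2.1]
gripper_width: 0.117
```

```bash
python3 - <<'E'
from h import *
p,R,s=tool();print(s["time"],p,R[:,1],s["contact_force"],s["gripper_width"])
print(togo([.5254,-.1531,.20],.099))
E
```

```text
32.65 [ 0.52544562 -0.15253874  0.26993475] [ 9.94932026e-01  1.00548462e-01 -5.19415945e-04] [ 0.7752416  -0.77929342 -2.06689276] 0.11713182876101269
[np.float64(6.99), np.float64(-0.01), np.float64(0.06), 0.002]
```

Request:
carry_out --moves '[0, 2, 0, 0.05, 0, 0, 4, 0, 0.05, 0, 0, 6, 0, 0.05, 0, 0, 6.5, 0, 0.05, 0, 0, 6.5, 0, 0.05, 0, 0, 6.5, 0, 0.05, 0]'

```text
time: 33.15
tool_pos: [0.5257, -0.1537, 0.2059]
tool_rot: [0.524, 0.474, 0.524, -0.474]
contact_force: [0.4, -0.0, -1.2]
gripper_width: 0.118
```

```bash
python3 - <<'E'
from h import *
p,R,s=tool();print(s["time"],p,s["contact_force"])
print(togo([.5254,-.1531,.132],.099))
i=grab("side","side29");crop(i,230,120,350,240,5,"c34")
j=grab("top","top29");crop(j,255,175,405,265,5,"c35")
E
```

```text
33.15 [ 0.52567995 -0.15371518  0.20593615] [ 0.38126121 -0.02095025 -1.17221495]
[np.float64(7.39), np.float64(-0.02), np.float64(-0.06), 0.001]
```

View pics/c34.png

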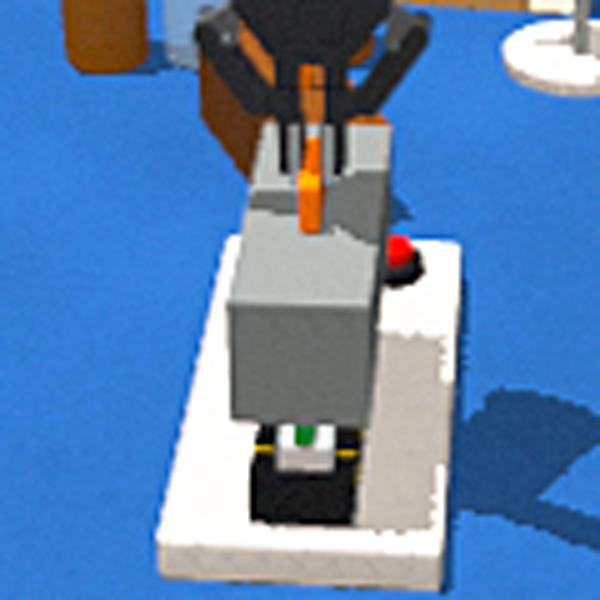

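View pics/c35.png

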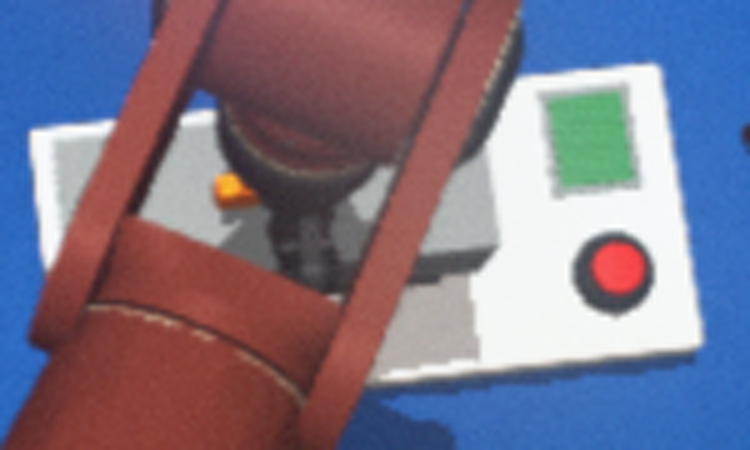

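```bash
python3 - <<'E'
from h import *
a=.099; Rz=np.array([[np.cos(a),-np.sin(a)],[np.sin(a),np.cos(a)]])
p=np.array([.5254,-.1531])
for sx in(38,-38):
  for z in (.104,.18):
    q=p+Rz@np.array([sx,105])/1000; u=proj("side",[*q,z]); print(((u-[230,120])*5+2).round(1))
for sx in(38,-38):
  for z in (.104,.18):
    q=p+Rz@np.array([sx,-105])/1000; u=proj("top",[*q,z]); print("top",((u-[255,175])*5+2).round(1))
E
```

```text
[227.5 416.8]
[223.2 296.5]
[367.1 422.4]
[367.9 301.6]
top [455.2 128.7]
top [477.4  93.7]
top [475.6 272.7]
top [499.4 246.2]
```

Request:
carry_out --moves '[0, 0.8, 0, -0.05, 0, 0, 2, 0, -0.05, 0, 0, 3, 0, -0.05, 0, 0, 3.8, 0, -0.05, 0, 0, 4.4, 0, -0.05, 0, 0, 5, 0, -0.05, 0, 0, 5, 0, -0.05, 0]'

```text
time: 33.83
tool_pos: [0.5242, -0.1533, 0.1533]
tool_rot: [0.523, 0.474, 0.525, -0.475]
contact_force: [0.2, 0.5, -2.4]
gripper_width: 0.116
```

Request:
carry_out --moves '[0, 0.5, 0, 0, 0, 0, 1, 0, 0, 0, 0, 1.5, 0, 0, 0, 0, 1.9, 0, 0, 0, 0, 1.9, 0, 0, 0, 0, 1.9, 0, 0, 0]'

```text
time: 34.33
tool_pos: [0.525, -0.1536, 0.136]
tool_rot: [0.524, 0.475, 0.524, -0.475]
contact_force: [0.5, 0.2, -0.8]
gripper_width: 0.119
```

```bash
python3 - <<'E'
from h import *
p,R,s=tool();print(s["time"],p,s["contact_force"],s["ft_torque"])
print(togo([.5254,-.1531,.132],.099))
i=grab("side","side30");crop(i,230,120,350,240,5,"c36")
E
```

```text
34.3333 [ 0.52504627 -0.15356221  0.13604392] [ 0.5142107   0.19594341 -0.83347907] [-0.01596083  0.06625663 -0.01102736]
[np.float64(0.4), np.float64(0.04), np.float64(-0.04), 0.0]
```

View pics/c36.png

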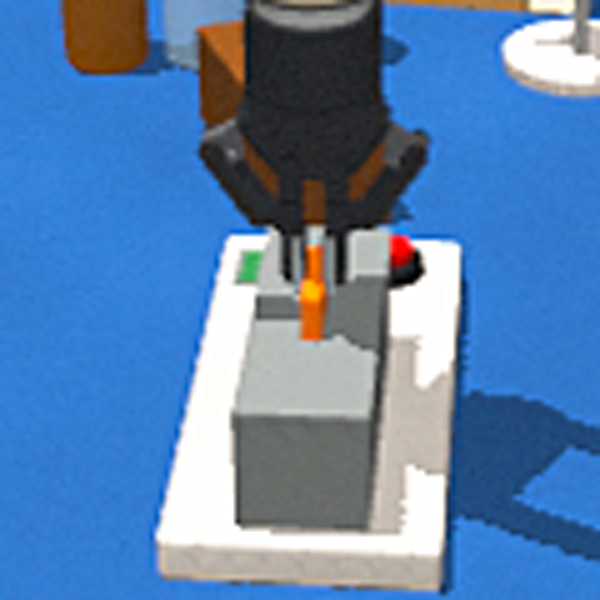

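Request:
carry_out --moves '[0, 0.2, 0, 0, 0, 0, 0.3, 0, 0, 0, 0, 0.4, 0, 0, 0, 0, 0.4, 0, 0, 0, 0, 0.4, 0, 0, 0]'

```text
time: 34.8
tool_pos: [0.5252, -0.1536, 0.1324]
tool_rot: [0.524, 0.475, 0.524, -0.475]
contact_force: [1.5, -0.1, -1.5]
gripper_width: 0.119
```

Request:
carry_out --moves '[0, 0.1, 0, 0, 0, 0, 0.15, 0, 0, 0, 0, 0.15, 0, 0, 0, 0, 0.15, 0, 0, 0]'

```text
time: 35.13
tool_pos: [0.5255, -0.1538, 0.132]
tool_rot: [0.524, 0.475, 0.524, -0.475]
contact_force: [-3.1, 1.5, 5.4]
gripper_width: 0.116
```

Seated at the predicted height. Release, rise and check.

Request:
carry_out --moves '[0.2, 0, 0, 0, 0, 0.45, 0, 0, 0, 0, 0.45, 0, 0, 0, 0, 0.45, 0, 0, 0, 0, 0.45, -0.3, 0, 0, 0, 0.45, -3, 0, 0, 0, 0.45, -7, 0, 0, 0, 0.45, -10, 0, 0, 0, 0.45, -10, 0, 0, 0, 0.45, -10, 0, 0, 0]'

```text
time: 35.97
tool_pos: [0.5267, -0.1543, 0.2342]
tool_rot: [0.526, 0.475, 0.522, -0.474]
contact_force: [-0.3, -0.0, -0.5]
gripper_width: 0.451
```

```bash
python3 - <<'E'
from h import *
p,R,s=tool();print(s["time"],p,s["contact_force"])
print(togo([.511,-.3485,.20],.099))
i=grab("side","side31");crop(i,230,120,350,240,5,"c37")
E
```

```text
35.9667 [ 0.52668721 -0.15430324  0.23418427] [-0.34766944 -0.04143805 -0.48367662]
[np.float64(3.46), np.float64(-3.5), np.float64(19.16), 0.0]
```

View pics/c37.png

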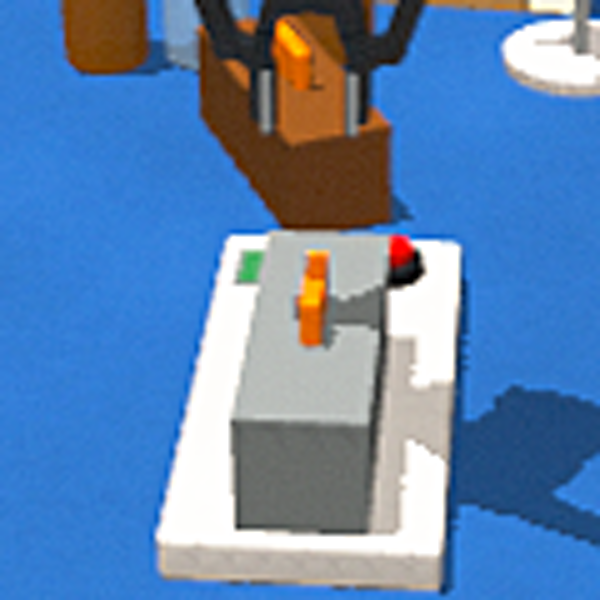

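```bash
python3 - <<'E'
from h import *
i=cv2.imread("pics/side7.png");j=cv2.imread("pics/top7.png")
def c(im,x0,y0,x1,y1):
    f=6;u=up(im,x0,y0,x1,y1,f);h=hsv(u).astype(int);m=((h[...,0]<8)|(h[...,0]>172))&(h[...,1]>150)&(h[...,2]>90)
    b=max(blobs(m),key=lambda b:b[1]);print(b[1]/36,b[2]);return (x0+(b[0][0]+.5)/f-.5,y0+(b[0][1]+.5)/f-.5)
a=c(i,295,155,325,185);b=c(j,365,215,392,245);print(a,b,tri(a,b))
print(togo([.511,-.3485,.12],.099))
E
```

```text
43.916666666666664 ((80.5445556640625, 91.94554901123047), (37.81141662597656, 52.63747024536133), 84.2894058227539)
74.44444444444444 ((83.31999206542969, 81.26000213623047), (57.35599899291992, 57.300533294677734), 86.8201675415039)
(np.float64(307.85833333333335), np.float64(169.925)) (np.float64(378.365), np.float64(228.08333333333334)) (array([ 0.51017566, -0.34851167,  0.04024647]), np.float64(0.0012297519465498817))
[np.float64(11.18), np.float64(-3.39), np.float64(19.22), -0.0]
```

Request:
carry_out --moves '[0, 0, -0.7, 3.8, 0, 0, 0, -1.4, 7.6, 0, 0, 0, -2.1, 11.4, 0, 0, 0, -2.8, 15.2, 0, 0, 2, -3.3, 18.5, 0, 0, 6, -3.4, 19.2, 0, 0, 10, -3.4, 19.2, 0, 0, 13, -3.4, 19.2, 0, 0, 15, -3.4, 19.2, 0, 0, 15, -3.4, 19.2, 0, 0, 15, -3.4, 19.2, 0]'

```text
time: 36.93
tool_pos: [0.5086, -0.3466, 0.0778]
tool_rot: [0.522, 0.475, 0.526, -0.475]
contact_force: [0.7, 0.1, -0.2]
gripper_width: 0.002
```

```bash
python3 - <<'E'
from h import *
p,R,s=tool();print(s["time"],p,s["contact_force"],s["gripper_width"])
print(togo([.5105,-.3485,.05],.099))
i=grab("side","side32");crop(i,250,100,370,220,5,"c38")
j=grab("top","top32");crop(j,255,175,405,265,5,"c39")
E
```

```text
36.9333 [ 0.50864981 -0.34661701  0.07780524] [ 0.69518544  0.08824068 -0.18901923] 0.0017934627203410106
[np.float64(2.78), np.float64(0.18), np.float64(0.22), -0.0]
```

View pics/c38.png

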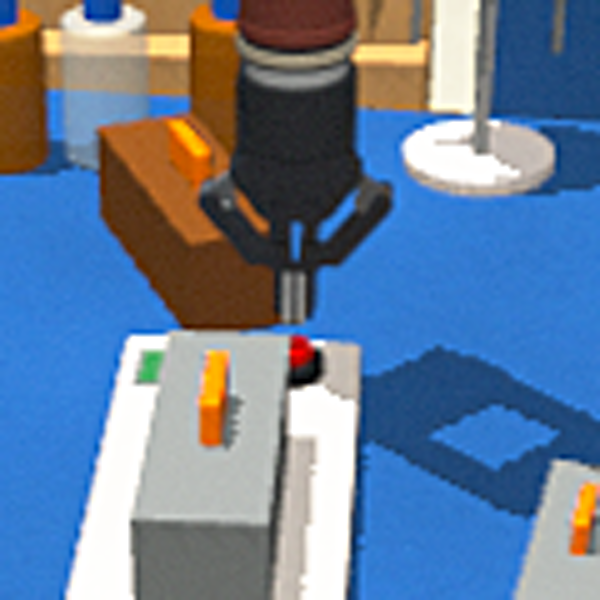

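View pics/c39.png

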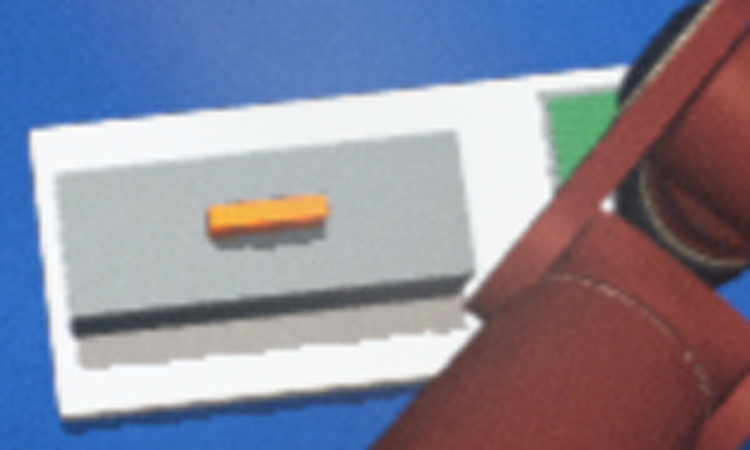

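Request:
carry_out --moves '[0, 0.8, 0.18, 0.2, 0, 0, 1.4, 0.18, 0.2, 0, 0, 1.8, 0.18, 0.2, 0, 0, 1.8, 0.18, 0.2, 0, 0, 1.8, 0.18, 0.2, 0]'

```text
time: 37.45
tool_pos: [0.5122, -0.3497, 0.0626]
tool_rot: [0.524, 0.475, 0.524, -0.475]
contact_force: [-0.7, -0.2, 0.2]
gripper_width: 0.001
```

Request:
carry_out --moves '[0, 0.25, 0, 0, 0, 0, 0.5, 0, 0, 0, 0, 0.5, 0, 0, 0, 0, 0.5, 0, 0, 0]'

```text
time: 37.78
tool_pos: [0.5127, -0.3502, 0.0584]
tool_rot: [0.524, 0.475, 0.524, -0.475]
contact_force: [-0.3, -0.3, 2.2]
gripper_width: 0.005
```

Request:
carry_out --moves '[0, 0.2, 0, 0, 0, 0, 0.4, 0, 0, 0, 0, 0.6, 0, 0, 0, 0, 0.6, 0, 0, 0]'

```text
time: 38.12
tool_pos: [0.5128, -0.3503, 0.0539]
tool_rot: [0.524, 0.475, 0.524, -0.475]
contact_force: [-2.9, 2.4, 12.0]
gripper_width: -0.002
```

Request:
carry_out --moves '[0, 0.2, 0, 0, 0, 0, 0.4, 0, 0, 0, 0, 0.4, 0, 0, 0]'

```text
time: 38.37
tool_pos: [0.5131, -0.3504, 0.0535]
tool_rot: [0.524, 0.474, 0.525, -0.475]
contact_force: [-11.3, 8.8, 30.2]
gripper_width: -0.004
```

Request:
carry_out --moves '[0, -0.5, 0, 0, 0, 0, -2, 0, 0, 0, 0, -5, 0, 0, 0, 0, -9, 0, 0, 0, 0, -13, 0, 0, 0, 0, -16, 0, 0, 0, 0, -16, 0, 0, 0, 0, -16, 0, 0, 0]'

```text
time: 39.03
tool_pos: [0.5133, -0.3507, 0.2105]
tool_rot: [0.526, 0.475, 0.522, -0.475]
contact_force: [0.1, -0.2, -0.7]
gripper_width: 0.007
```

```bash
python3 - <<'E'
from h import *
p,R,s=tool();print(s["time"],p,s["contact_force"])
i=grab("side","side33");crop(i,230,120,350,240,5,"c40")
j=grab("top","top33")
print("fin",wr_up(j,"top",290,205,330,230,6,lambda H,S,V:(H>5)&(H<25)&(S>150)&(V>120),.136))
E
```

```text
39.0333 [ 0.51330269 -0.35072528  0.2104847 ] [ 0.12114838 -0.19428256 -0.73687497]
fin (array([ 0.52304987, -0.15280688]), array([57. , 12.5], dtype=float32), 1.6634129285812378, array([ 0.52343345, -0.15163377]))
```

View pics/c40.png

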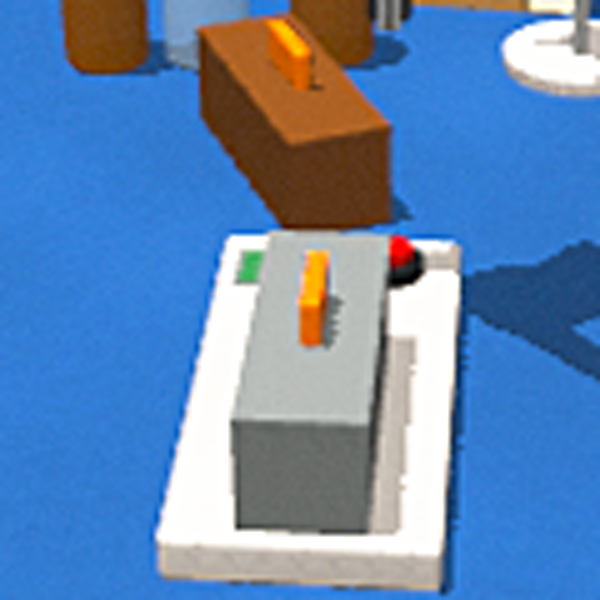

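View pics/top33.png

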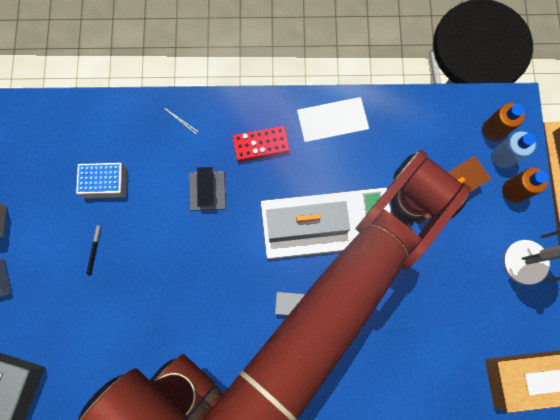

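```bash
python3 -c "
from plant import workorder,status
print(workorder.job_done()); print(status.state()['time'])"
```

```text
the job is handed in; nothing more can be done
None
the job is handed in; nothing more can be done
```

I finished the task and handed it in at about 39 s of robot time; no verdict came back.

**What I did**
- I took the large grey cover off by its fin and parked it on the rest. The last picture before I took it off again showed it level.
- I stood the three cells I found in wells 0, 1 and 2, with their clear faces along the light path. I saw no fourth cell in any view.
- I put the cover back over them.
- I pressed the red button until it bottomed out, about 6 mm of travel and 30 N at the tool, then raised the arm clear.

**Last checks**
- **Cells:** each tab measured within about 2 mm of its well's centre, at the height expected for a seated cell. Two tabs measured in line with the wells. The third measured about 0.11 rad off, within the 0.25 limit.
- **Cover:** the fin is within about 1 mm of where it started, and the cover came to rest at the height I predicted.
- **Button:** it appears fully up in the side view, though the cover partly hides it there.
- **Arm and bystanders:** the arm is clear with almost no force on it. The tube rack, tip box and marker look unmoved in the last picture, but I did not measure them.

**What went wrong:** my first grip on the third cell was about 5 mm off centre, so I opened the fingers, re-centred and gripped it again. No check disagreed.

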